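# Lay out a tablet workstation

### The job

Lay this desk out for a right-handed person who sits on the robot's side and looks past the keyboard at the tablet: stand the speakers left and right of the tablet, the one with the volume knob on the right, each 4 cm clear of the tablet's side edge, facing the person squarely and with its front in line with the tablet's lower front edge. Lay the grey dock to the left of the keyboard and the white mouse to the right of it, each 4 cm clear of the keyboard's end, centred on it front to back and parallel to its ends, the mouse with its buttons away from the person, and put the orange drive on top of the dock, centred and lined up with it. Leave the keyboard, the tablet, the plant, the sticky notes and the tape where they are.

Things in the scene. Friction and masses are not known exactly. Their poses are not given: they have to be found in the camera images.
- keyboard: Slim aluminium keyboard with white keys, 240 mm wide (its y), 100 mm deep (its x), 20 mm high, standing loose on the desk (0.55 kg). Origin: centre of its underside. x points away from the seated person (towards the tablet), y to the person's left, z up. To be left alone.
- tablet: Black tablet, blue picture, 245 mm wide (its y), leaning back 30 degrees on an aluminium stand; in all 171 mm high, 0.95 kg, loose. Origin: on the desk below the middle of the glass's lower front edge. x points away from the person (glass faces -x), y to the person's left, z up. Foot plate: x -5 to 130 mm, y -75 to 75 mm; slab: x 0 (bottom) to 92 mm (top). To be left alone.
- speaker_left: Small box loudspeaker, 66 mm deep (its x), 62 mm wide (its y), 80 mm high, charcoal, with a pale front panel; its top is PLAIN. 0.3 kg give or take a third. Origin: centre of its underside. The front with the cone faces its -x, z up. Starts upright.
- speaker_right: Loudspeaker of the same size and colours (66 mm deep in x, 62 mm wide in y, body 80 mm high), but with a round silver VOLUME KNOB, 28 mm across and 10 mm high, on its top. 0.34 kg give or take a third. Origin: centre of its underside. The front with the cone faces its -x, z up. Starts upright.
- dock: Light grey docking station, a flat brick 110 mm long (its x), 66 mm wide (its y), 26 mm high, with sockets at both ends. 0.26 kg give or take a third. Origin: centre of its underside, z up.
- mouse: White computer mouse with a dark wheel, 100 mm long (its x, buttons and wheel at +x), 60 mm wide (its y; sides upright up to 16 mm), 35 mm high. 0.11 kg give or take a third. Origin: centre of its underside, z up.
- drive: Orange portable drive with a dark grey plate on top, 98 mm long (its x), 60 mm wide (its y), 15 mm high. 0.14 kg give or take a third. Origin: centre of its underside, z up.
- plant: Succulent in a terracotta pot, 68 mm across, about 105 mm high in all. Origin: centre of the pot's underside. To be left alone.
- notes: Small block of yellow, pink and green sticky notes, 50 by 38 mm, 18 mm high. Origin: centre of its underside. To be left alone.
- tape: Roll of blue tape lying flat, 50 mm across, 19 mm high. Origin: centre of its underside. To be left alone.
Not all that is in view belongs to the job. Leave any pink, purple or red look-alike of the speaker_left alone.

How it is judged (in metres and radians):
At the end, for the whole second after the job is handed in: Plain speaker left, knob speaker right of the tablet; dock left, mouse right of the keyboard: gaps of 40 mm and alignment within 15 mm and 0.2 rad, facing right, upright. Drive flat on the dock, centred within 12 mm along, 10 mm across, 0.2 rad. All at rest, the rest within 25 mm of its start (x of speaker_left in the frame of tablet between 0.018 and 0.048 m and y of speaker_left in the frame of tablet between 0.1785 and 0.2085 m and angle between the x axis of each of speaker_left, speaker_right and the x axis of tablet, either way round below 0.2 rad and angle between each of speaker_left, speaker_right, dock, mouse, drive's own z axis and vertical below 0.08 rad and height (world z) of each of speaker_left, speaker_right, dock, mouse below 0.008 m and x of keyboard in the frame of speaker_left below -0.02 m and x of speaker_right in the frame of tablet between 0.018 and 0.048 m and y of speaker_right in the frame of tablet between -0.2085 and -0.1785 m and x of keyboard in the frame of speaker_right below -0.02 m and x of dock in the frame of keyboard between -0.015 and 0.015 m and y of dock in the frame of keyboard between 0.178 and 0.208 m and angle between the x axis of each of dock, mouse and the x axis of keyboard, either way round below 0.2 rad and x of mouse in the frame of keyboard between -0.015 and 0.015 m and y of mouse in the frame of keyboard between -0.205 and -0.175 m and x of tablet in the frame of mouse above 0.02 m and x of drive in the frame of dock between -0.012 and 0.012 m and y of drive in the frame of dock between -0.01 and 0.01 m and z of drive in the frame of dock between 0.023 and 0.029 m and angle between the x axis of drive and the x axis of dock, either way round below 0.2 rad and linear speed of each of speaker_left, speaker_right, dock, mouse, drive below 0.02 m/s and distance of each of keyboard, tablet, plant, notes, tape from where it was at the start of the episode below 0.025 m); the robot touches nothing.
It fails at once if the keyboard, tablet, plant, notes or tape is pushed more than 25 mm away (distance of any of keyboard, tablet, plant, notes, tape from where it was at the start of the episode above 0.025 m).
It fails at once if the plant or a speaker is tipped over (angle between any of plant, speaker_left, speaker_right's own z axis and vertical above 0.6 rad).
It also fails if it takes over 144 s, if anything falls off the work surface, if the arm or the gripper's body presses on something with over 40 N, if the wrist force passes 120 N, or if a joint passes its speed limit or range.

### The arm

A 6-joint arm with a two-finger parallel gripper is mounted at the origin on the work surface. World frame = base frame: x ahead of the robot, y to its left, z up, the work surface at z = 0. Lengths are in m, angles in degrees, forces in N, time in s.
With the tool pointing down it reaches from about 0.35 to 0.875 m from the base axis. Payload 4.2 kg.
Tool frame: the origin (TCP) lies on the centre line of the jaws, within the pads' length; the fingertips stand 25 mm ahead of it and the grasp point (between the pads) lies 6 mm ahead of it (finger_overhang is the distance from the TCP to the fingertips, in m); z points along the fingers, y is the line along which they close (so a half turn about z gives the same grasp; the last joint's range is limited). The gripper opens to 87 mm and grips with 3 to 60 N. Pads are 19 mm wide; open, the fingers measure 117 mm over their backs; the gripper's body (75 mm by 190 mm) begins 51 mm behind the grasp point.
Start: joints at [-52.964, 22.042, 0.453, 0, -68.411, -14.817], TCP at [0.236, -0.579, 0.248] pointing down, gripper open.
Joint ranges: [-179.83, 179.83], [-69.29, 118.12], [-61.27, 80.66], [-181.25, 117.63], [-171.15, -9.14], [-177.46, 177.46]. Speed limits (degrees/s): [159.86, 159.86, 180, 180, 180, 180].

### API

Orientations are given as a 3x3 rotation matrix whose columns are the frame's x, y, z axes.
In Python, from station import sense, capture, finish_job, spot_in, tip_of, finger_overhang gives the robot as it stands. The module is installed in compiled form; this text tells all that it offers.
- The arm moves only by the tool servo_tool, never from a script. Its arguments are lists of equal length, an entry for each row: "slide": the shift along the tool's x, y, z in m, a list of three; "spin": the turn about the tool's z in degrees; "grip": the closure, from 0 (fully open) to 1 (shut). A call has exactly 5 rows; each row is the pose to reach, as a shift and turn from the pose commanded when the call began, along the tool's axes at that moment; what a row does not reach only later rows make up. A row lasts 1/12 s, in which the tool goes at most 41.7 mm and 7.16 degrees, less where a joint would pass 70% of its speed; a pose out of reach is approached as far as the arm can. A call with a gripper value outside its range is refused whole. The fingers move at their own pace and stop on an object; the grip force is fixed at half the most. Time passes only in rows, so rows that repeat a pose let the fingers close, or fill a call up. It gives the time, the measured TCP pose, the force, the opening and the grip force at its end, in the units of the state.
- sense(): the state, without advancing time (a new reading comes with each control period).
- capture(name): name is "side" or "top" or "wrist"; returns a dict with "pixels" (420x560x3 uint8, blue, green, red), "depth" (420x560 float32, m along the optical axis (not along the pixel's ray), 0 where there is no reading), "fx", "fy", "cx", "cy" (pixels), "R" (3x3) and "t" (3): a world point X has camera coordinates R X + t; the wrist camera has in their place "hand_eye" (4x4, takes a point from camera to tool coordinates, whose origin is the TCP and whose axes are the flange's). Camera axes: x right, y down, z forward; pixel columns grow to the right and rows downward; lengths in m; the calibration is good to about 2 mm. A picture is of the moment at which its call begins: read the wrist's pose just before it.
- finish_job(): hands the job in; it is judged then, once.
Trained networks look in the newest picture that a camera, given by its name, has taken for a name from the list of things; names that differ only in an ending like _2 or _b are one class to them, and where a whole thing is asked for, a point or a joint stands for the part that bears it (a point fixed in the world has none). Each returns a list of dicts, best first, with "conf" (0 to 1); they miss things now and then, are a little off and sometimes report something else, mostly with a low value. They report only what shows in the picture. A call takes as long as a camera call. They do not tell look-alikes from the thing itself.
- spot_in(thing, camera): "point" ([x, y, z] in m, in world coordinates, good to about 4 mm: the middle of the surface that is visible of it).
- tip_of(thing, camera): "point" ([x, y, z] in m, in world coordinates, good to about 4 mm: a listed point, or the origin of a listed thing).
The state is a dict: "time_s": time; "joints": joint angles; "joint_velocities": joint speeds; "effort": joint torques, N m; "tcp_pos": TCP position; "ee_rot": TCP orientation; "wrist_force": force on the tool from outside, world axes, zero at the start; "moment": the same for the moment, N m; "gripper_width": opening from 0.0 (shut) to 1.0 (fully open); "gripper_force": force on a finger pad.
Only numpy, scipy, OpenCV 4.12 (cv2) and the standard library are available. Lean on these libraries where they do the work, as an engineer would, in place of code of your own. Each camera call takes 0.05 s, during which the arm holds its last target. There are 200 camera calls.

## Working session

There is one attempt and no reset: what is moved stays moved. The work goes in short steps, Python scripts to look and compute and a tool call to move; the robot and the scene stay as the last step left them, time stands still between calls to the robot, and variables do not carry over. Pictures are saved under pics/ and viewed, at most 14 in all, crops included, and the job is handed in when it is done.

Besides the shell and the picture viewer there is one more tool, called after "Emit:" in YAML: its name, and indented under it one key for each argument. servo_tool: Moves the arm, as the interface text tells. Its arguments: {"type":"object","properties":{"slide":{"type":"array"},"spin":{"type":"array"},"grip":{"type":"array"}},"required":["slide","spin","grip"]}

```bash
mkdir -p pics; python3 - <<'E'
from station import *
import cv2,numpy as np
s=sense();print(s)
for n in ["top","side"]:
    c=capture(n);cv2.imwrite(f"pics/{n}0.png",c["pixels"]);np.savez(f"{n}0.npz",**c)
    print(n,c["fx"],c["R"].round(3).tolist(),c["t"].round(3).tolist())
    for th in ["keyboard","tablet","speaker_left","speaker_right","dock","mouse","drive","plant","notes","tape"]:
        print(th,[(np.round(d["point"],3).tolist(),round(d["conf"],2)) for d in tip_of(th,n)[:3]])
E
```

```text
{'time_s': 0.0, 'joints': array([-5.29637715e+01,  2.20901116e+01,  3.76077834e-01, -2.82876074e-02,
       -6.84114687e+01, -1.48185874e+01]), 'joint_velocities': array([ 0.07859857, -0.00690867, -0.02860993, -0.02529997,  0.01164336,
        0.13522373]), 'effort': array([ 2.41015241e-04, -3.90663922e+01,  1.87402117e+01,  4.21970174e+00,
        1.10158237e-02, -2.02742235e-04]), 'tcp_pos': array([ 0.23614024, -0.57804974,  0.24644293]), 'ee_rot': array([[-9.25823014e-01, -3.77956134e-01, -9.52852203e-04],
       [-3.77957317e-01,  9.25820807e-01,  2.02499859e-03],
       [ 1.16809756e-04,  2.23492776e-03, -9.99997496e-01]]), 'wrist_force': array([ 0.00523448, -0.64927318,  0.13047589]), 'moment': array([-0.05638137,  0.01156135,  0.02710635]), 'gripper_force': 0.0, 'gripper_width': 0.997075163060914}
top 436.5395121407051 [[-0.024, -1.0, 0.005], [-0.993, 0.024, -0.117], [0.117, -0.008, -0.993]] [-0.066, 0.505, 1.158]
keyboard [([0.41, 0.009, 0.001], 0.62), ([0.486, 0.466, -0.001], 0.21)]
tablet [([0.561, 0.002, 0.0], 0.96)]
speaker_left [([0.479, -0.458, 0.003], 0.82), ([0.516, -
[... 334 characters left out ...]
 0.322, 0.001], 0.54)]
side 470.37808654337726 [[-0.823, -0.568, -0.003], [-0.326, 0.478, -0.815], [0.464, -0.67, -0.579]] [0.385, 0.219, 1.113]
keyboard [([0.413, 0.007, -0.002], 0.58)]
tablet [([0.565, 0.001, -0.002], 0.95)]
speaker_left [([0.618, -0.506, 0.001], 0.95), ([0.403, -0.562, -0.001], 0.94), ([0.484, -0.458, 0.006], 0.7)]
speaker_right [([0.38, -0.343, 0.002], 0.76), ([0.482, -0.455, 0.006], 0.71), ([0.478, -0.316, -0.0], 0.25)]
dock [([0.487, 0.46, -0.001], 0.91)]
mouse [([0.6, 0.355, 0.003], 0.81)]
drive [([0.389, 0.351, -0.001], 0.62)]
plant [([0.608, -0.353, 0.003], 0.92), ([0.388, 0.353, 0.0], 0.61)]
notes [([0.478, -0.317, 0.001], 0.64)]
tape [([0.49, 0.316, 0.001], 0.54)]
```

View pics/top0.png

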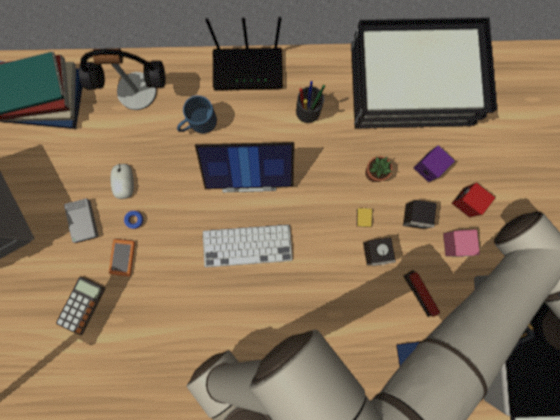

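View pics/side0.png

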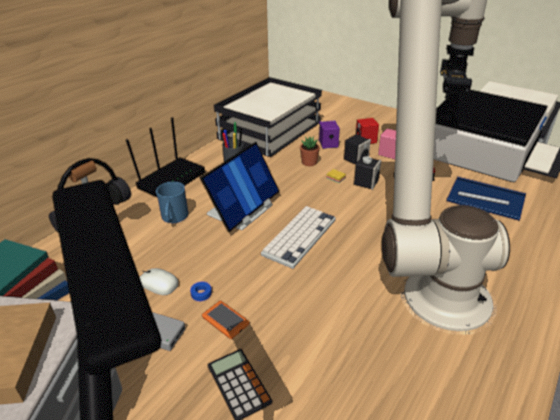

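```bash
cat > h.py <<'E'
import numpy as np,cv2
def world(c):
    d=c["depth"];v,u=np.mgrid[:420,:560]
    P=np.stack([(u-c["cx"])/c["fx"]*d,(v-c["cy"])/c["fy"]*d,d],-1)
    W=(P-c["t"])@c["R"]; W[d==0]=np.nan
    return W
def rect(W,xy,r,zlo,zhi=.3):
    m=(np.hypot(W[...,0]-xy[0],W[...,1]-xy[1])<r)&(W[...,2]>zlo)&(W[...,2]<zhi)
    n,l,st,ce=cv2.connectedComponentsWithStats(m.astype('uint8'))
    k=1+np.argmax(st[1:,4]); p=W[l==k]
    (c,s,a)=cv2.minAreaRect(p[:,:2].astype('float32')*1000)
    return np.round(c).tolist(),np.round(s).tolist(),round(a,1),"ztop %.0f"%(1000*np.percentile(p[:,2],90)),len(p)
E
python3 - <<'E'
from h import *
T=dict(np.load("top0.npz"));S=dict(np.load("side0.npz"))
Wt,Ws=world(T),world(S)
print("desk z",[np.nanmedian(W[...,2][(abs(W[...,2])<.02)]) for W in (Wt,Ws)])
for n,xy,r,z in [("kb",(.41,.008),.15,.008),("tablet",(.6,0),.17,.008),("tabletlow",(.6,0),.17,.008),("spl",(.48,-.458),.06,.06),("spr",(.388,-.344),.06,.06),("dock",(.485,.466),.075,.013),("mouse",(.6,.355),.07,.008),("drive",(.389,.35),.07,.006),("plant",(.609,-.353),.06,.01),("notes",(.48,-.316),.05,.008)]:
    for q,W in (("t",Wt),("s",Ws)):
        try: print(n,q,rect(W,xy,r,z,.03 if n=="tabletlow" else .3))
        except Exception as e: print(n,q,e)
a=T["pixels"][140:290,340:490];b=S["pixels"][110:210,310:410]
cv2.imwrite("pics/c1.png",np.hstack([cv2.resize(a,(450,450),interpolation=3),cv2.resize(b,(350,450)[::1],interpolation=3)]))
E
```

```text
desk z [np.float64(0.000900497114072121), np.float64(0.0017507695574467703)]
kb t ([411.0, 11.0], [100.0, 240.0], 2.8, 'ztop 23', 3189)
kb s ([411.0, 9.0], [101.0, 245.0], 2.6, 'ztop 23', 2183)
tablet t ([632.0, 4.0], [145.0, 246.0], 0.0, 'ztop 164', 4453)
tablet s ([629.0, 3.0], [138.0, 251.0], 1.3, 'ztop 159', 4192)
tabletlow t ([447.0, -7.0], [31.0, 193.0], 2.8, 'ztop 23', 559)
tabletlow s ([446.0, -4.0], [31.0, 182.0], 1.1, 'ztop 23', 313)
spl t ([481.0, -455.0], [63.0, 68.0], 78.3, 'ztop 82', 654)
spl s ([483.0, -456.0], [68.0, 69.0], 78.8, 'ztop 83', 303)
spr t ([385.0, -341.0], [67.0, 63.0], 7.1, 'ztop 89', 644)
spr s ([386.0, -342.0], [68.0, 71.0], 7.3, 'ztop 89', 351)
dock t ([490.0, 464.0], [111.0, 69.0], 14.2, 'ztop 30', 1040)
dock s ([473.0, 459.0], [79.0, 69.0], 15.9, 'ztop 29', 638)
mouse t ([598.0, 353.0], [100.0, 58.0], 3.4, 'ztop 37', 690)
mouse s ([595.0, 358.0], [96.0, 55.0], 8.2, 'ztop 36', 712)
drive t ([387.0, 355.0], [66.0, 98.0], 82.6, 'ztop 19', 807)
drive s ([387.0, 353.0], [61.0, 100.0], 83.4, 'ztop 18', 991)
plant t ([606.0, -350.0], [66.0, 65.0], 0.4, 'ztop 88', 546)
plant s ([604.0, -345.0], [65.0, 59.0], 34.5, 'ztop 86', 434)
notes t ([480.0, -313.0], [39.0, 49.0], 86.0, 'ztop 21', 268)
notes s ([483.0, -312.0], [45.0, 53.0], 87.3, 'ztop 22', 154)
```

View pics/c1.png

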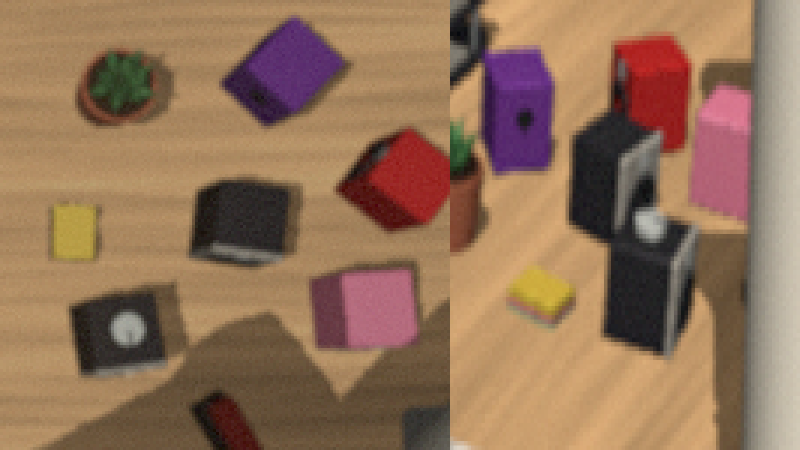

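```bash
cat >> h.py <<'E'
def plan(start,wps,D=.165,A=30):
    # pose: x,y,z,toolY yaw deg (tool pointing down); prints rows per call
    p=np.array(start,float)
    for w in wps:
        while True:
            d=np.array(w[:3])-p[:3]; a=w[3]-p[3]
            k=max(np.linalg.norm(d)/D,abs(a)/A)
            if k<.004: break
            f=1/np.ceil(k); y=np.radians(p[3]); Y=np.array([np.cos(y),np.sin(y),0]); X=np.array([-Y[1],Y[0],0]);X=np.array([np.sin(y)*-1,np.cos(y),0])
            R=np.stack([X,Y,[0,0,-1]])   # x = y cross z
            s=np.round(R@(d*f),3); sp=round(-a*f,1)
            p[:3]+=R.T@s; p[3]-=sp
            print("slide",str([np.round(s*i/5,4).tolist() for i in range(1,6)]).replace(" ",""),"spin",str([round(sp*i/5,2) for i in range(1,6)]).replace(" ",""),"->",p.round(3).tolist())
E
python3 - <<'E'
from h import *
T=dict(np.load("top0.npz"));S=dict(np.load("side0.npz"))
for c in (T,S):
    W=world(c).reshape(-1,3);m=(abs(W[:,1])<.11)&(W[:,0]>.54)&(W[:,0]<.68)&(W[:,2]>.03)&(W[:,2]<.15)
    P=W[m]
    for _ in range(8):
        A=np.c_[P[:,1:],np.ones(len(P))];k=np.linalg.lstsq(A,P[:,0],rcond=None)[0];r=abs(A@k-P[:,0]);P=P[r<max(.004,2*r.std())]
    print("x = %.3f y + %.3f z + %.4f"%tuple(k),len(P),"yaw",-np.degrees(np.arctan(k[0])))
    q=W[(abs(W[:,1])<.2)&(W[:,0]>.54)&(W[:,0]<.7)&(W[:,2]>.05)&(W[:,2]<.16)]
    print("y range",np.percentile(q[:,1],[.3,99.7]))
    q=W[(abs(W[:,1])<.11)&(W[:,0]>.53)&(W[:,0]<.6)&(W[:,2]>.006)]
    print("minx",np.percentile(q[:,0],[0,1,3]))
    f=W[(abs(W[:,1])>.09)&(abs(W[:,1])<.118)&(W[:,0]>.53)&(W[:,0]<.6)&(W[:,2]>.008)]
    print("minx off foot",np.percentile(f[:,0],[0,2,5]),"z",np.percentile(f[:,2],[0,2,5]))
plan((.236,-.579,.248,-67.8),[(.482,-.456,.17,-11.7),(.482,-.456,.067,-11.7)])
E
```

```text
x = -0.004 y + 0.572 z + 0.5526 2927 yaw 0.22064633895868718
y range [-0.11796916  0.12478225]
minx [0.53082688 0.55952563 0.56224075]
minx off foot [0.54363735 0.56856169 0.56939885] z [0.00840842 0.025244   0.0277815 ]
x = -0.003 y + 0.569 z + 0.5539 2524 yaw 0.19703019143999126
y range [-0.11932538  0.12427192]
minx [0.53899769 0.56123394 0.5629281 ]
minx off foot [0.56684006 0.56880379 0.57012483] z [0.02424252 0.0259789  0.02820422]
slide [[0.0274,-0.002,0.0078],[0.0548,-0.004,0.0156],[0.0822,-0.006,0.0234],[0.1096,-0.008,0.0312],[0.137,-0.01,0.039]] spin [np.float64(-5.6),np.float64(-11.2),np.float64(-16.8),np.float64(-22.4),np.float64(-28.0)] -> [0.359, -0.518, 0.209, -39.8]
slide [[0.0252,0.011,0.0078],[0.0504,0.022,0.0156],[0.0756,0.033,0.0234],[0.1008,0.044,0.0312],[0.126,0.055,0.039]] spin [np.float64(-5.62),np.float64(-11.24),np.float64(-16.86),np.float64(-22.48),np.float64(-28.1)] -> [0.482, -0.456, 0.17, -11.7]
slide [[0.0,-0.0,0.0206],[0.0,-0.0,0.0412],[0.0,-0.0,0.0618],[0.0,-0.0,0.0824],[0.0,-0.0,0.103]] spin [np.float64(0.0),np.float64(0.0),np.float64(0.0),np.float64(0.0),np.float64(0.0)] -> [0.482, -0.456, 0.067, -11.7]
```

```bash
sed -i 's/round(sp\*i\/5,2)/float(round(sp*i\/5,2))/; s/X=np.array(\[-Y\[1\],Y\[0\],0\]);//' h.py
python3 - <<'E'
from h import *
plan((.236,-.579,.248,112.2),[(.482,-.456,.17,168.3)])
E
```

```text
slide [[-0.0274,0.002,0.0078],[-0.0548,0.004,0.0156],[-0.0822,0.006,0.0234],[-0.1096,0.008,0.0312],[-0.137,0.01,0.039]] spin [-5.62,-11.24,-16.86,-22.48,-28.1] -> [0.359, -0.518, 0.209, 140.3]
slide [[-0.0252,-0.011,0.0078],[-0.0504,-0.022,0.0156],[-0.0756,-0.033,0.0234],[-0.1008,-0.044,0.0312],[-0.126,-0.055,0.039]] spin [-5.6,-11.2,-16.8,-22.4,-28.0] -> [0.482, -0.456, 0.17, 168.3]
```

Emit:
servo_tool:
  slide:
    - [-0.0274,0.002,0.0078]
    - [-0.0548,0.004,0.0156]
    - [-0.0822,0.006,0.0234]
    - [-0.1096,0.008,0.0312]
    - [-0.137,0.01,0.039]
  spin: [-5.62,-11.24,-16.86,-22.48,-28.1]
  grip: [0,0,0,0,0]

```text
time_s: 1.52
tcp_pos: [0.3604, -0.5169, 0.2084]
ee_rot: [[-0.635, -0.773, 0.0], [-0.773, 0.635, -0.0], [0.0, -0.0, -1.0]]
wrist_force: [-0.5, -0.1, 0.6]
gripper_width: 1.005
gripper_force: 0.0
```

Emit:
servo_tool:
  slide:
    - [-0.0252,-0.011,0.0078]
    - [-0.0504,-0.022,0.0156]
    - [-0.0756,-0.033,0.0234]
    - [-0.1008,-0.044,0.0312]
    - [-0.126,-0.055,0.039]
  spin: [-5.6,-11.2,-16.8,-22.4,-28.0]
  grip: [0,0,0,0,0]

```text
time_s: 1.93
tcp_pos: [0.4834, -0.4549, 0.1692]
ee_rot: [[-0.198, -0.98, 0.0], [-0.98, 0.198, -0.0], [0.0, -0.0, -1.0]]
wrist_force: [-0.2, -0.9, 0.5]
gripper_width: 1.0
gripper_force: 0.0
```

Emit:
servo_tool:
  slide:
    - [0,0,0]
    - [0,0,0]
    - [0,0,0]
    - [0,0,0]
    - [0,0,0]
  spin: [0,0,0,0,0]
  grip: [0,0,0,0,0]

```text
time_s: 2.35
tcp_pos: [0.4814, -0.4564, 0.1701]
ee_rot: [[-0.204, -0.979, 0.001], [-0.979, 0.204, -0.0], [0.0, -0.001, -1.0]]
wrist_force: [0.3, 0.3, -0.1]
gripper_width: 0.995
gripper_force: 0.0
```

```bash
python3 - <<'E'
from station import *
from h import *
s=sense();c=capture("wrist");cv2.imwrite("pics/w1.png",c["pixels"])
print(s["tcp_pos"],s["ee_rot"].round(3).tolist(),s["joints"].round(1)); print(c["hand_eye"].round(3).tolist())
c["R"]=None
def wworld(c,s):
    H=c["hand_eye"];R=s["ee_rot"]@H[:3,:3];t=s["ee_rot"]@H[:3,3]+s["tcp_pos"]
    c["R"]=R.T;c["t"]=-R.T@t
    return world(c)
W=wworld(c,s); print(rect(W,(.482,-.456),.06,.06))
E
```

```text
[ 0.48136261 -0.45637044  0.17014892] [[-0.204, -0.979, 0.001], [-0.979, 0.204, -0.0], [0.0, -0.001, -1.0]] [-29.5  29.    0.2   0.  -61.2  17.7]
[[0.0, -0.956, -0.295, 0.082], [1.0, 0.0, -0.0, 0.001], [0.0, -0.295, 0.956, -0.138], [0.0, 0.0, 0.0, 1.0]]
([477.0, -467.0], [66.0, 119.0], 65.7, 'ztop 262', 53751)
```

View pics/w1.png

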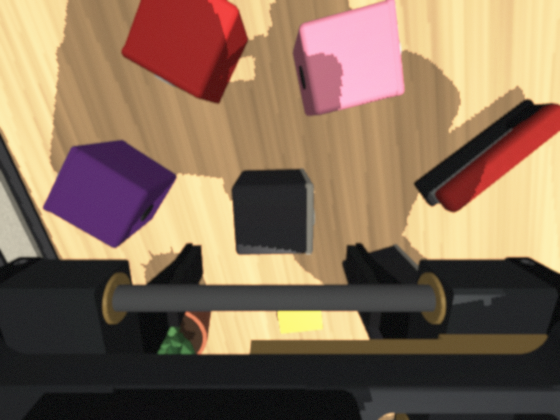

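Emit:
servo_tool:
  slide:
    - [0,0,0.02]
    - [0,0,0.04]
    - [0,0,0.06]
    - [0,0,0.08]
    - [0,0,0.1]
  spin: [0,0,0,0,0]
  grip: [0,0,0,0,0]

```text
time_s: 2.82
tcp_pos: [0.4816, -0.4563, 0.0693]
ee_rot: [[-0.204, -0.979, 0.001], [-0.979, 0.204, -0.001], [0.0, -0.001, -1.0]]
wrist_force: [0.6, -0.2, 0.1]
gripper_width: 1.001
gripper_force: 0.0
```

Emit:
servo_tool:
  slide:
    - [0,0,0]
    - [0,0,0]
    - [0,0,0]
    - [0,0,0]
    - [0,0,0]
  spin: [0,0,0,0,0]
  grip: [0,0.6,0.6,0.6,0.6]

```text
time_s: 3.23
tcp_pos: [0.4829, -0.4563, 0.0714]
ee_rot: [[-0.203, -0.979, 0.003], [-0.979, 0.203, -0.002], [0.001, -0.003, -1.0]]
wrist_force: [-0.2, -0.6, -0.6]
gripper_width: 0.78
gripper_force: 0.0
```

Emit:
servo_tool:
  slide:
    - [0,0,0]
    - [0,0,0]
    - [0,0,0]
    - [0,0,0]
    - [0,0,0]
  spin: [0,0,0,0,0]
  grip: [0.6,0.6,0.6,0.6,0.6]

```text
time_s: 3.65
tcp_pos: [0.4827, -0.4561, 0.0712]
ee_rot: [[-0.202, -0.979, 0.001], [-0.979, 0.202, -0.002], [0.001, -0.002, -1.0]]
wrist_force: [-1.0, 0.7, 5.9]
gripper_width: 0.757
gripper_force: 29.9
```

Emit:
servo_tool:
  slide:
    - [0,0,-0.02]
    - [0,0,-0.04]
    - [0,0,-0.065]
    - [0,0,-0.09]
    - [0,0,-0.12]
  spin: [0,0,0,0,0]
  grip: [0.6,0.6,0.6,0.6,0.6]

```text
time_s: 4.07
tcp_pos: [0.4811, -0.4545, 0.1882]
ee_rot: [[-0.203, -0.979, -0.003], [-0.979, 0.203, 0.004], [-0.003, 0.004, -1.0]]
wrist_force: [0.6, 1.0, -3.6]
gripper_width: 0.759
gripper_force: 29.9
```

```bash
python3 - <<'E'
from h import *
plan((.482,-.456,.19,168.3),[(.42,-.25,.19,180.2),(.41,.197,.19,180.2),(.599,.197,.19,180.2)])
E
```

```text
slide [[-0.019,0.0102,0.0],[-0.038,0.0204,0.0],[-0.057,0.0306,0.0],[-0.076,0.0408,0.0],[-0.095,0.051,0.0]] spin [-1.18,-2.36,-3.54,-4.72,-5.9] -> [0.451, -0.353, 0.19, 174.2]
slide [[-0.0198,0.0084,0.0],[-0.0396,0.0168,0.0],[-0.0594,0.0252,0.0],[-0.0792,0.0336,0.0],[-0.099,0.042,0.0]] spin [-1.2,-2.4,-3.6,-4.8,-6.0] -> [0.42, -0.25, 0.19, 180.2]
slide [[-0.0298,0.0006,0.0],[-0.0596,0.0012,0.0],[-0.0894,0.0018,0.0],[-0.1192,0.0024,0.0],[-0.149,0.003,0.0]] spin [0.0,0.0,0.0,0.0,0.0] -> [0.416, -0.101, 0.19, 180.2]
slide [[-0.0298,0.0004,0.0],[-0.0596,0.0008,0.0],[-0.0894,0.0012,0.0],[-0.1192,0.0016,0.0],[-0.149,0.002,0.0]] spin [0.0,0.0,0.0,0.0,0.0] -> [0.414, 0.048, 0.19, 180.2]
slide [[-0.0298,0.0006,0.0],[-0.0596,0.0012,0.0],[-0.0894,0.0018,0.0],[-0.1192,0.0024,0.0],[-0.149,0.003,0.0]] spin [0.0,0.0,0.0,0.0,0.0] -> [0.41, 0.197, 0.19, 180.2]
slide [[0.0,-0.019,0.0],[0.0,-0.038,0.0],[0.0,-0.057,0.0],[0.0,-0.076,0.0],[0.0,-0.095,0.0]] spin [0.0,0.0,0.0,0.0,0.0] -> [0.505, 0.197, 0.19, 180.2]
slide [[0.0002,-0.0188,0.0],[0.0004,-0.0376,0.0],[0.0006,-0.0564,0.0],[0.0008,-0.0752,0.0],[0.001,-0.094,0.0]] spin [0.0,0.0,0.0,0.0,0.0] -> [0.599, 0.197, 0.19, 180.2]
```

Emit:
servo_tool:
  slide:
    - [-0.019,0.01,0]
    - [-0.038,0.02,0]
    - [-0.057,0.03,0]
    - [-0.076,0.041,0]
    - [-0.095,0.051,0]
  spin: [-1.2,-2.4,-3.5,-4.7,-5.9]
  grip: [0.6,0.6,0.6,0.6,0.6]

```text
time_s: 4.48
tcp_pos: [0.4503, -0.3508, 0.1884]
ee_rot: [[-0.1, -0.995, -0.001], [-0.995, 0.1, 0.002], [-0.002, 0.002, -1.0]]
wrist_force: [-1.1, 0.3, -3.0]
gripper_width: 0.757
gripper_force: 29.9
```

Emit:
servo_tool:
  slide:
    - [-0.02,0.008,0]
    - [-0.04,0.017,0]
    - [-0.06,0.025,0]
    - [-0.079,0.034,0]
    - [-0.099,0.042,0]
  spin: [-1.2,-2.4,-3.6,-4.8,-6.0]
  grip: [0.6,0.6,0.6,0.6,0.6]

```text
time_s: 4.9
tcp_pos: [0.4184, -0.2482, 0.1887]
ee_rot: [[0.004, -1.0, -0.001], [-1.0, -0.004, 0.001], [-0.001, 0.001, -1.0]]
wrist_force: [-0.1, 0.6, -3.2]
gripper_width: 0.757
gripper_force: 29.9
```

Emit:
servo_tool:
  slide:
    - [-0.03,0.001,0]
    - [-0.06,0.001,0]
    - [-0.09,0.002,0]
    - [-0.12,0.002,0]
    - [-0.149,0.003,0]
  spin: [0,0,0,0,0]
  grip: [0.6,0.6,0.6,0.6,0.6]

```text
time_s: 5.32
tcp_pos: [0.4152, -0.099, 0.189]
ee_rot: [[0.003, -1.0, -0.001], [-1.0, -0.003, 0.001], [-0.001, 0.001, -1.0]]
wrist_force: [0.8, 0.1, -2.7]
gripper_width: 0.757
gripper_force: 29.9
```

Emit:
servo_tool:
  slide:
    - [-0.03,0,0]
    - [-0.06,0.001,0]
    - [-0.09,0.001,0]
    - [-0.12,0.002,0]
    - [-0.149,0.002,0]
  spin: [0,0,0,0,0]
  grip: [0.6,0.6,0.6,0.6,0.6]

```text
time_s: 5.73
tcp_pos: [0.4123, 0.0498, 0.1891]
ee_rot: [[0.004, -1.0, -0.001], [-1.0, -0.004, 0.0], [-0.0, 0.001, -1.0]]
wrist_force: [0.5, 0.3, -3.1]
gripper_width: 0.759
gripper_force: 29.9
```

Emit:
servo_tool:
  slide:
    - [-0.03,0.001,0]
    - [-0.06,0.001,0]
    - [-0.09,0.002,0]
    - [-0.12,0.002,0]
    - [-0.149,0.003,0]
  spin: [0,0,0,0,0]
  grip: [0.6,0.6,0.6,0.6,0.6]

```text
time_s: 6.15
tcp_pos: [0.4091, 0.1988, 0.189]
ee_rot: [[0.004, -1.0, -0.001], [-1.0, -0.004, 0.0], [-0.0, 0.001, -1.0]]
wrist_force: [0.6, 0.2, -2.8]
gripper_width: 0.755
gripper_force: 29.9
```

Emit:
servo_tool:
  slide:
    - [0,-0.019,0]
    - [0,-0.038,0]
    - [0,-0.057,0]
    - [0,-0.076,0]
    - [0,-0.095,0]
  spin: [0,0,0,0,0]
  grip: [0.6,0.6,0.6,0.6,0.6]

```text
time_s: 6.57
tcp_pos: [0.505, 0.1977, 0.1885]
ee_rot: [[0.004, -1.0, -0.002], [-1.0, -0.004, -0.0], [0.0, 0.002, -1.0]]
wrist_force: [0.3, 1.3, -2.9]
gripper_width: 0.762
gripper_force: 29.9
```

Emit:
servo_tool:
  slide:
    - [0,-0.019,0]
    - [0,-0.038,0]
    - [0,-0.057,0]
    - [0,-0.075,0]
    - [0.001,-0.094,0]
  spin: [0,0,0,0,0]
  grip: [0.6,0.6,0.6,0.6,0.6]

```text
time_s: 6.98
tcp_pos: [0.599, 0.1971, 0.1882]
ee_rot: [[0.003, -1.0, -0.002], [-1.0, -0.003, -0.0], [0.0, 0.002, -1.0]]
wrist_force: [-0.2, 1.2, -2.7]
gripper_width: 0.758
gripper_force: 29.9
```

Emit:
servo_tool:
  slide:
    - [0,0,0.02]
    - [0,0,0.04]
    - [0,0,0.06]
    - [0,0,0.08]
    - [0,0,0.1]
  spin: [0,0,0,0,0]
  grip: [0.6,0.6,0.6,0.6,0.6]

```text
time_s: 7.4
tcp_pos: [0.5981, 0.1968, 0.0876]
ee_rot: [[0.003, -1.0, -0.002], [-1.0, -0.003, -0.0], [0.0, 0.002, -1.0]]
wrist_force: [0.1, 0.4, -2.6]
gripper_width: 0.753
gripper_force: 29.9
```

Emit:
servo_tool:
  slide:
    - [0,0,0.006]
    - [0,0,0.012]
    - [0,0,0.016]
    - [0,0,0.019]
    - [0,0,0.019]
  spin: [0,0,0,0,0]
  grip: [0.6,0.6,0.6,0.6,0.6]

```text
time_s: 7.82
tcp_pos: [0.5995, 0.1975, 0.0716]
ee_rot: [[0.004, -1.0, 0.002], [-1.0, -0.004, 0.001], [-0.001, -0.002, -1.0]]
wrist_force: [-0.3, 0.7, -2.2]
gripper_width: 0.756
gripper_force: 29.9
```

Emit:
servo_tool:
  slide:
    - [0,0,0.002]
    - [0,0,0.002]
    - [0,0,0.002]
    - [0,0,0.002]
    - [0,0,0.002]
  spin: [0,0,0,0,0]
  grip: [0.6,0.6,0.3,0,0]

```text
time_s: 8.23
tcp_pos: [0.5999, 0.1976, 0.07]
ee_rot: [[0.004, -1.0, 0.003], [-1.0, -0.004, 0.002], [-0.002, -0.003, -1.0]]
wrist_force: [0.0, 1.6, -0.5]
gripper_width: 0.84
gripper_force: 0.0
```

Emit:
servo_tool:
  slide:
    - [0,0,0]
    - [0,0,-0.01]
    - [0,0,-0.04]
    - [0,0,-0.08]
    - [0,0,-0.12]
  spin: [0,0,0,0,0]
  grip: [0,0,0,0,0]

```text
time_s: 8.65
tcp_pos: [0.5986, 0.1967, 0.1898]
ee_rot: [[0.004, -1.0, -0.002], [-1.0, -0.004, -0.001], [0.001, 0.002, -1.0]]
wrist_force: [2.0, 0.6, -0.1]
gripper_width: 0.995
gripper_force: 0.0
```

```bash
python3 - <<'E'
from h import *
plan((.599,.197,.189,180.2),[(.41,.197,.189,182),(.386,-.341,.17,187.2)],D=.19)
print("place")
plan((.386,-.341,.19,187.2),[(.42,-.19,.19,180.2),(.599,-.19,.19,180.2)],D=.19)
E
```

```text
slide [[-0.0002,0.0378,0.0],[-0.0004,0.0756,0.0],[-0.0006,0.1134,0.0],[-0.0008,0.1512,0.0],[-0.001,0.189,0.0]] spin [-0.36,-0.72,-1.08,-1.44,-1.8] -> [0.41, 0.197, 0.189, 182.0]
slide [[0.0358,0.0028,0.0012],[0.0716,0.0056,0.0024],[0.1074,0.0084,0.0036],[0.1432,0.0112,0.0048],[0.179,0.014,0.006]] spin [-0.34,-0.68,-1.02,-1.36,-1.7] -> [0.402, 0.018, 0.183, 183.7]
slide [[0.0358,0.004,0.0012],[0.0716,0.008,0.0024],[0.1074,0.012,0.0036],[0.1432,0.016,0.0048],[0.179,0.02,0.006]] spin [-0.36,-0.72,-1.08,-1.44,-1.8] -> [0.394, -0.162, 0.177, 185.5]
slide [[0.0354,0.005,0.0014],[0.0708,0.01,0.0028],[0.1062,0.015,0.0042],[0.1416,0.02,0.0056],[0.177,0.025,0.007]] spin [-0.34,-0.68,-1.02,-1.36,-1.7] -> [0.386, -0.341, 0.17, 187.2]
place
slide [[-0.0292,-0.0106,0.0],[-0.0584,-0.0212,0.0],[-0.0876,-0.0318,0.0],[-0.1168,-0.0424,0.0],[-0.146,-0.053,0.0]] spin [1.4,2.8,4.2,5.6,7.0] -> [0.42, -0.19, 0.19, 180.2]
slide [[0.0002,-0.0358,0.0],[0.0004,-0.0716,0.0],[0.0006,-0.1074,0.0],[0.0008,-0.1432,0.0],[0.001,-0.179,0.0]] spin [-0.0,-0.0,-0.0,-0.0,-0.0] -> [0.599, -0.19, 0.19, 180.2]
```

Emit:
servo_tool:
  slide:
    - [0,0.038,0]
    - [0,0.076,0]
    - [0,0.113,0]
    - [-0.001,0.151,0]
    - [-0.001,0.189,0]
  spin: [-0.4,-0.7,-1.1,-1.4,-1.8]
  grip: [0,0,0,0,0]

```text
time_s: 9.07
tcp_pos: [0.4087, 0.1972, 0.1892]
ee_rot: [[0.035, -0.999, 0.001], [-0.999, -0.035, 0.001], [-0.001, -0.001, -1.0]]
wrist_force: [-1.0, 1.2, 0.1]
gripper_width: 0.999
gripper_force: 0.0
```

Emit:
servo_tool:
  slide:
    - [0.036,0.003,0.001]
    - [0.072,0.006,0.002]
    - [0.107,0.008,0.004]
    - [0.143,0.011,0.005]
    - [0.179,0.014,0.006]
  spin: [-0.3,-0.7,-1.0,-1.4,-1.7]
  grip: [0,0,0,0,0]

```text
time_s: 9.48
tcp_pos: [0.4021, 0.0169, 0.1836]
ee_rot: [[0.067, -0.998, 0.002], [-0.998, -0.067, 0.001], [-0.0, -0.002, -1.0]]
wrist_force: [0.8, 0.3, -0.2]
gripper_width: 1.003
gripper_force: 0.0
```

Emit:
servo_tool:
  slide:
    - [0.036,0.004,0.001]
    - [0.072,0.008,0.002]
    - [0.107,0.012,0.004]
    - [0.143,0.016,0.005]
    - [0.179,0.02,0.006]
  spin: [-0.4,-0.7,-1.1,-1.4,-1.8]
  grip: [0,0,0,0,0]

```text
time_s: 9.9
tcp_pos: [0.3938, -0.1637, 0.1775]
ee_rot: [[0.097, -0.995, 0.002], [-0.995, -0.097, -0.0], [0.0, -0.002, -1.0]]
wrist_force: [0.2, 0.9, -0.8]
gripper_width: 1.001
gripper_force: 0.0
```

Emit:
servo_tool:
  slide:
    - [0.035,0.005,0.001]
    - [0.071,0.01,0.003]
    - [0.106,0.015,0.004]
    - [0.142,0.02,0.006]
    - [0.177,0.025,0.007]
  spin: [-0.3,-0.7,-1.0,-1.4,-1.7]
  grip: [0,0,0,0,0]

```text
time_s: 10.32
tcp_pos: [0.3858, -0.3426, 0.1702]
ee_rot: [[0.126, -0.992, 0.001], [-0.992, -0.126, -0.001], [0.001, -0.001, -1.0]]
wrist_force: [0.7, 1.3, -0.4]
gripper_width: 1.002
gripper_force: 0.0
```

```bash
python3 - <<'E'
from station import *
from h import *
c=capture("top");W=world(c);c2=capture("side");W2=world(c2)
print(rect(W,(.599,.197),.07,.06),rect(W2,(.599,.197),.07,.06),rect(W2,(.387,-.342),.07,.06,.11))
c=capture("wrist");cv2.imwrite("pics/w2.png",c["pixels"])
E
```

```text
([600.0, 197.0], [69.0, 61.0], 1.8, 'ztop 84', 638) ([600.0, 198.0], [70.0, 64.0], 0.9, 'ztop 83', 574) ([387.0, -341.0], [69.0, 72.0], 8.6, 'ztop 89', 353)
```

View pics/w2.png

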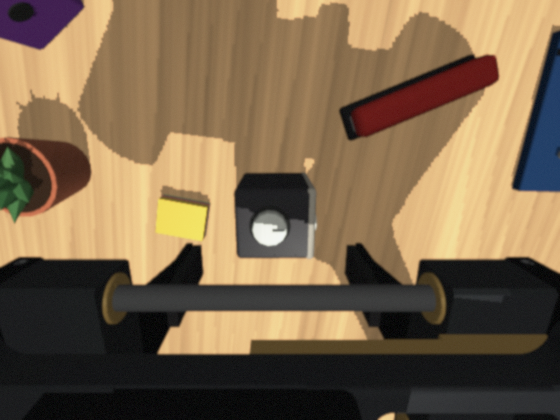

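The speaker on the left is placed within about 1 mm. The knob speaker sits between the jaws at pixel (275,220), with its pale front to the right, towards the robot.

Emit:
servo_tool:
  slide:
    - [0,0,0.02]
    - [0,0,0.04]
    - [0,0,0.06]
    - [0,0,0.08]
    - [0,0,0.1]
  spin: [0,0,0,0,0]
  grip: [0,0,0,0,0]

```text
time_s: 10.88
tcp_pos: [0.3865, -0.3397, 0.0696]
ee_rot: [[0.127, -0.992, 0.001], [-0.992, -0.127, -0.001], [0.001, -0.001, -1.0]]
wrist_force: [-0.1, -0.2, 0.2]
gripper_width: 0.998
gripper_force: 0.0
```

Emit:
servo_tool:
  slide:
    - [0,0,0]
    - [0,0,0]
    - [0,0,0]
    - [0,0,0]
    - [0,0,0]
  spin: [0,0,0,0,0]
  grip: [0,0.6,0.6,0.6,0.6]

```text
time_s: 11.3
tcp_pos: [0.3865, -0.3406, 0.071]
ee_rot: [[0.126, -0.992, 0.001], [-0.992, -0.126, -0.001], [0.001, -0.001, -1.0]]
wrist_force: [-4.3, -2.0, 3.3]
gripper_width: 0.78
gripper_force: 2.2
```

Emit:
servo_tool:
  slide:
    - [0,0,0]
    - [0,0,0]
    - [0,0,0]
    - [0,0,0]
    - [0,0,0]
  spin: [0,0,0,0,0]
  grip: [0.6,0.6,0.6,0.6,0.6]

```text
time_s: 11.72
tcp_pos: [0.3859, -0.3406, 0.0709]
ee_rot: [[0.126, -0.992, 0.0], [-0.992, -0.126, -0.0], [0.0, -0.0, -1.0]]
wrist_force: [-1.2, 1.2, 6.5]
gripper_width: 0.753
gripper_force: 30.0
```

Emit:
servo_tool:
  slide:
    - [0,0,-0.02]
    - [0,0,-0.04]
    - [0,0,-0.065]
    - [0,0,-0.09]
    - [0,0,-0.12]
  spin: [0,0,0,0,0]
  grip: [0.6,0.6,0.6,0.6,0.6]

```text
time_s: 12.13
tcp_pos: [0.3848, -0.3395, 0.1892]
ee_rot: [[0.125, -0.992, -0.003], [-0.992, -0.125, 0.003], [-0.003, 0.002, -1.0]]
wrist_force: [0.4, 0.3, -3.7]
gripper_width: 0.756
gripper_force: 30.0
```

Emit:
servo_tool:
  slide:
    - [-0.029,-0.011,0]
    - [-0.058,-0.021,0]
    - [-0.088,-0.032,0]
    - [-0.117,-0.042,0]
    - [-0.146,-0.053,0]
  spin: [1.4,2.8,4.2,5.6,7.0]
  grip: [0.6,0.6,0.6,0.6,0.6]

```text
time_s: 12.55
tcp_pos: [0.4195, -0.1874, 0.1892]
ee_rot: [[0.001, -1.0, -0.0], [-1.0, -0.001, 0.001], [-0.001, 0.0, -1.0]]
wrist_force: [0.4, 0.1, -4.8]
gripper_width: 0.753
gripper_force: 30.0
```

Emit:
servo_tool:
  slide:
    - [0,-0.036,0]
    - [0,-0.072,0]
    - [0.001,-0.107,0]
    - [0.001,-0.143,0]
    - [0.001,-0.179,0]
  spin: [0,0,0,0,0]
  grip: [0.6,0.6,0.6,0.6,0.6]

```text
time_s: 12.97
tcp_pos: [0.6002, -0.1887, 0.1887]
ee_rot: [[0.004, -1.0, -0.001], [-1.0, -0.004, 0.001], [-0.001, 0.001, -1.0]]
wrist_force: [-0.2, 0.0, -3.4]
gripper_width: 0.76
gripper_force: 30.0
```

Emit:
servo_tool:
  slide:
    - [0,0,0.02]
    - [0,0,0.04]
    - [0,0,0.06]
    - [0,0,0.08]
    - [0,0,0.1]
  spin: [0,0,0,0,0]
  grip: [0.6,0.6,0.6,0.6,0.6]

```text
time_s: 13.38
tcp_pos: [0.5985, -0.189, 0.0877]
ee_rot: [[0.003, -1.0, -0.001], [-1.0, -0.003, 0.001], [-0.001, 0.001, -1.0]]
wrist_force: [0.0, -0.1, -3.7]
gripper_width: 0.755
gripper_force: 30.0
```

Emit:
servo_tool:
  slide:
    - [0,0,0.006]
    - [0,0,0.012]
    - [0,0,0.017]
    - [0,0,0.02]
    - [0,0,0.02]
  spin: [0,0,0,0,0]
  grip: [0.6,0.6,0.6,0.6,0.6]

```text
time_s: 13.8
tcp_pos: [0.5999, -0.1893, 0.071]
ee_rot: [[0.004, -1.0, 0.002], [-1.0, -0.004, -0.0], [0.0, -0.002, -1.0]]
wrist_force: [-1.3, -0.2, -0.5]
gripper_width: 0.756
gripper_force: 30.0
```

```bash
python3 - <<'E'
from h import *
plan((.599,-.19,.19,180.2),[(.42,-.19,.19,195)],D=.19)
plan((.42,-.19,.19,195),[(.42,.20,.19,255),(.489,.463,.13,284.2)],D=.19)
E
```

```text
slide [[-0.0002,0.0358,0.0],[-0.0004,0.0716,0.0],[-0.0006,0.1074,0.0],[-0.0008,0.1432,0.0],[-0.001,0.179,0.0]] spin [-2.96,-5.92,-8.88,-11.84,-14.8] -> [0.42, -0.19, 0.19, 195.0]
slide [[-0.0252,-0.0068,0.0],[-0.0504,-0.0136,0.0],[-0.0756,-0.0204,0.0],[-0.1008,-0.0272,0.0],[-0.126,-0.034,0.0]] spin [-4.0,-8.0,-12.0,-16.0,-20.0] -> [0.42, -0.059, 0.19, 215.0]
slide [[-0.0212,-0.0148,0.0],[-0.0424,-0.0296,0.0],[-0.0636,-0.0444,0.0],[-0.0848,-0.0592,0.0],[-0.106,-0.074,0.0]] spin [-4.0,-8.0,-12.0,-16.0,-20.0] -> [0.42, 0.07, 0.19, 235.0]
slide [[-0.015,-0.0214,0.0],[-0.03,-0.0428,0.0],[-0.045,-0.0642,0.0],[-0.06,-0.0856,0.0],[-0.075,-0.107,0.0]] spin [-4.0,-8.0,-12.0,-16.0,-20.0] -> [0.42, 0.2, 0.19, 255.0]
slide [[-0.0002,-0.0272,0.006],[-0.0004,-0.0544,0.012],[-0.0006,-0.0816,0.018],[-0.0008,-0.1088,0.024],[-0.001,-0.136,0.03]] spin [-2.92,-5.84,-8.76,-11.68,-14.6] -> [0.454, 0.332, 0.16, 269.6]
slide [[0.0068,-0.0262,0.006],[0.0136,-0.0524,0.012],[0.0204,-0.0786,0.018],[0.0272,-0.1048,0.024],[0.034,-0.131,0.03]] spin [-2.92,-5.84,-8.76,-11.68,-14.6] -> [0.489, 0.463, 0.13, 284.2]
```

Emit:
servo_tool:
  slide:
    - [0,0,0.001]
    - [0,0,0.001]
    - [0,0,0.001]
    - [0,0,0.001]
    - [0,0,0.001]
  spin: [0,0,0,0,0]
  grip: [0.6,0.3,0,0,0]

```text
time_s: 14.22
tcp_pos: [0.6002, -0.1895, 0.0694]
ee_rot: [[0.004, -1.0, 0.003], [-1.0, -0.004, -0.0], [0.0, -0.003, -1.0]]
wrist_force: [-1.0, -0.6, -0.1]
gripper_width: 0.906
gripper_force: 0.0
```

Emit:
servo_tool:
  slide:
    - [0,0,0]
    - [0,0,-0.01]
    - [0,0,-0.04]
    - [0,0,-0.08]
    - [0,0,-0.121]
  spin: [0,0,0,0,0]
  grip: [0,0,0,0,0]

```text
time_s: 14.63
tcp_pos: [0.5986, -0.1893, 0.1905]
ee_rot: [[0.004, -1.0, -0.003], [-1.0, -0.004, -0.0], [0.0, 0.003, -1.0]]
wrist_force: [0.9, -0.4, -0.5]
gripper_width: 0.996
gripper_force: 0.0
```

Emit:
servo_tool:
  slide:
    - [0,0.036,0]
    - [0,0.072,0]
    - [0,0.107,0]
    - [0,0.143,0]
    - [-0.001,0.179,0]
  spin: [-3,-5.9,-8.9,-11.8,-14.8]
  grip: [0,0,0,0,0]

```text
time_s: 15.05
tcp_pos: [0.4187, -0.1891, 0.1902]
ee_rot: [[0.262, -0.965, 0.001], [-0.965, -0.262, -0.0], [0.001, -0.001, -1.0]]
wrist_force: [1.1, -0.6, 1.9]
gripper_width: 0.999
gripper_force: 0.0
```

```bash
python3 - <<'E'
from station import *
from h import *
c=capture("top");W=world(c);c2=capture("side");W2=world(c2)
for w in (W,W2): print(rect(w,(.599,-.19),.07,.06))
for w in (W,W2):
    print("tall",[ (round(y,2),round(float(np.nanmax(w[...,2][(w[...,0]>.38)&(w[...,0]<.6)&(abs(w[...,1]-y)<.01)],initial=-1)),3)) for y in np.arange(.5,.7,.02)])
E
```

```text
([600.0, -189.0], [68.0, 62.0], 1.4, 'ztop 88', 610)
([601.0, -189.0], [73.0, 70.0], 0.0, 'ztop 89', 360)
tall [(np.float64(0.5), 0.032), (np.float64(0.52), 0.01), (np.float64(0.54), 0.009), (np.float64(0.56), 0.009), (np.float64(0.58), 0.009), (np.float64(0.6), 0.154), (np.float64(0.62), 0.134), (np.float64(0.64), 0.101), (np.float64(0.66), 0.074), (np.float64(0.68), 0.045)]
tall [(np.float64(0.5), 0.005), (np.float64(0.52), 0.005), (np.float64(0.54), 0.005), (np.float64(0.56), 0.005), (np.float64(0.58), 0.005), (np.float64(0.6), 0.091), (np.float64(0.62), 0.243), (np.float64(0.64), 0.277), (np.float64(0.66), 0.278), (np.float64(0.68), 0.279)]
```

Emit:
servo_tool:
  slide:
    - [-0.025,-0.007,0]
    - [-0.05,-0.014,0]
    - [-0.076,-0.02,0]
    - [-0.101,-0.027,0]
    - [-0.126,-0.034,0]
  spin: [-4,-8,-12,-16,-20]
  grip: [0,0,0,0,0]

```text
time_s: 15.57
tcp_pos: [0.4212, -0.0573, 0.1905]
ee_rot: [[0.576, -0.817, 0.002], [-0.817, -0.576, 0.0], [0.001, -0.002, -1.0]]
wrist_force: [0.2, 0.2, 0.0]
gripper_width: 1.002
gripper_force: 0.0
```

Emit:
servo_tool:
  slide:
    - [-0.021,-0.015,0]
    - [-0.042,-0.03,0]
    - [-0.064,-0.044,0]
    - [-0.085,-0.059,0]
    - [-0.106,-0.074,0]
  spin: [-4,-8,-12,-16,-20]
  grip: [0,0,0,0,0]

```text
time_s: 15.98
tcp_pos: [0.4209, 0.0725, 0.1905]
ee_rot: [[0.821, -0.57, 0.002], [-0.57, -0.821, 0.001], [0.001, -0.002, -1.0]]
wrist_force: [0.2, -0.8, 0.0]
gripper_width: 0.998
gripper_force: 0.0
```

Emit:
servo_tool:
  slide:
    - [-0.015,-0.021,0]
    - [-0.03,-0.043,0]
    - [-0.045,-0.064,0]
    - [-0.06,-0.086,0]
    - [-0.075,-0.107,0]
  spin: [-4,-8,-12,-16,-20]
  grip: [0,0,0,0,0]

```text
time_s: 16.4
tcp_pos: [0.4207, 0.2035, 0.1904]
ee_rot: [[0.967, -0.255, 0.002], [-0.255, -0.967, 0.001], [0.001, -0.001, -1.0]]
wrist_force: [1.1, -0.1, -0.4]
gripper_width: 0.996
gripper_force: 0.0
```

Emit:
servo_tool:
  slide:
    - [0,-0.027,0.006]
    - [0,-0.054,0.012]
    - [-0.001,-0.082,0.018]
    - [-0.001,-0.109,0.024]
    - [-0.001,-0.136,0.03]
  spin: [-2.9,-5.8,-8.8,-11.7,-14.6]
  grip: [0,0,0,0,0]

```text
time_s: 16.82
tcp_pos: [0.4551, 0.3352, 0.1599]
ee_rot: [[1.0, -0.004, 0.001], [-0.004, -1.0, 0.001], [0.001, -0.001, -1.0]]
wrist_force: [-0.2, -0.3, 0.2]
gripper_width: 0.999
gripper_force: 0.0
```

Emit:
servo_tool:
  slide:
    - [0.007,-0.026,0.006]
    - [0.014,-0.052,0.012]
    - [0.02,-0.079,0.018]
    - [0.027,-0.105,0.024]
    - [0.034,-0.131,0.03]
  spin: [-2.9,-5.8,-8.8,-11.7,-14.6]
  grip: [0,0,0,0,0]

```text
time_s: 17.23
tcp_pos: [0.4899, 0.4658, 0.1297]
ee_rot: [[0.969, 0.248, 0.001], [0.248, -0.969, 0.001], [0.001, -0.0, -1.0]]
wrist_force: [0.6, 0.3, -0.9]
gripper_width: 1.003
gripper_force: 0.0
```

```bash
python3 - <<'E'
from station import *
from h import *
c=capture("wrist");cv2.imwrite("pics/w3.png",c["pixels"]); print(sense()["tcp_pos"],sense()["joints"].round(0))
E
```

```text
[0.49096951 0.47000378 0.12783723] [ 57.  33.  -0.   0. -57.  47.]
```

View pics/w3.png

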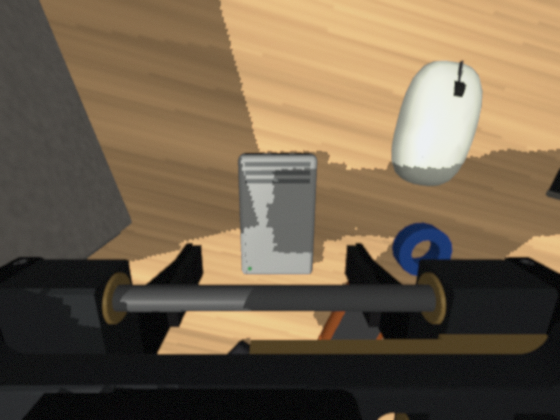

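```bash
cat >> h.py <<'E'
def wworld(c,s):
    H=c["hand_eye"];R=s["ee_rot"]@H[:3,:3];t=s["ee_rot"]@H[:3,3]+s["tcp_pos"]
    c["R"]=R.T;c["t"]=-R.T@t
    return world(c)
E
python3 - <<'E'
from station import *
from h import *
s=sense();c=capture("wrist");W=wworld(c,s);print(s["tcp_pos"],s["joint_velocities"].round(2))
for z0,z1 in((.03,.08),(.08,.15),(.15,.3)):
    m=(W[:250,:140,2]>z0)&(W[:250,:140,2]<z1);p=W[:250,:140][m]
    if len(p): T=(p-s["tcp_pos"])@s["ee_rot"];i=np.argmax(T[:,1]) ; print(z0,len(p),"miny",p[:,1].min(),p[p[:,1].argmin()],"tool y range",T[:,1].min(),T[:,1].max(), "x",T[:,0].min(),T[:,0].max())
print(rect(W[:275],(.488,.464),.09,.012,.04))
E
```

```text
[0.49096951 0.47000378 0.12783723] [-0.71 -2.63 -5.39 -0.84  0.54 -4.74]
0.03 11674 miny 0.5932316635319081 [0.44333438 0.59323166 0.04944463] tool y range -0.17531009234814096 -0.13058436437196116 x -0.023501300801078345 0.15881511390721326
0.08 6905 miny 0.5972028215523336 [0.452653   0.59720282 0.08097523] tool y range -0.16025966783608903 -0.13268645282299038 x -0.0055546800302067574 0.10204239653740066
([490.0, 463.0], [106.0, 66.0], 14.3, 'ztop 28', 8919)
```

Emit:
servo_tool:
  slide:
    - [0,0,0.02]
    - [0,0,0.04]
    - [0,0,0.06]
    - [0,0,0.08]
    - [0,0,0.099]
  spin: [0,0,0,0,0]
  grip: [0,0,0,0,0]

```text
time_s: 17.75
tcp_pos: [0.4895, 0.4638, 0.0303]
ee_rot: [[0.97, 0.245, 0.0], [0.245, -0.97, 0.0], [0.001, -0.0, -1.0]]
wrist_force: [-0.4, -0.4, 1.2]
gripper_width: 1.003
gripper_force: 0.0
```

Emit:
servo_tool:
  slide:
    - [0,0,0]
    - [0,0,0]
    - [0,0,0]
    - [0,0,0]
    - [0,0,0]
  spin: [0,0,0,0,0]
  grip: [0,0.6,0.6,0.6,0.6]

```text
time_s: 18.17
tcp_pos: [0.4898, 0.4645, 0.0324]
ee_rot: [[0.969, 0.246, 0.002], [0.246, -0.969, 0.002], [0.002, -0.002, -1.0]]
wrist_force: [1.3, -2.0, 0.7]
gripper_width: 0.783
gripper_force: 1.1
```

Emit:
servo_tool:
  slide:
    - [0,0,0]
    - [0,0,0]
    - [0,0,0]
    - [0,0,0]
    - [0,0,0]
  spin: [0,0,0,0,0]
  grip: [0.6,0.6,0.6,0.6,0.6]

```text
time_s: 18.58
tcp_pos: [0.4898, 0.4642, 0.0323]
ee_rot: [[0.969, 0.246, 0.002], [0.246, -0.969, 0.001], [0.002, -0.001, -1.0]]
wrist_force: [-0.3, -2.3, 6.2]
gripper_width: 0.757
gripper_force: 30.0
```

Emit:
servo_tool:
  slide:
    - [0,0,-0.015]
    - [0,0,-0.035]
    - [0,0,-0.06]
    - [0,0,-0.08]
    - [0,0,-0.1]
  spin: [0,0,0,0,0]
  grip: [0.6,0.6,0.6,0.6,0.6]

```text
time_s: 19.0
tcp_pos: [0.4888, 0.4638, 0.131]
ee_rot: [[0.969, 0.245, -0.001], [0.245, -0.969, 0.0], [-0.001, -0.0, -1.0]]
wrist_force: [0.6, 0.4, -3.1]
gripper_width: 0.756
gripper_force: 30.0
```

```bash
python3 - <<'E'
from h import *
plan((.489,.463,.131,284.2),[(.402,.203,.131,272.7)],D=.15)
print("drive");plan((.402,.203,.131,272.7),[(.387,.354,.131,262.8)],D=.19)
print("back");plan((.387,.354,.131,262.8),[(.402,.203,.131,272.7)],D=.19)
E
```

```text
slide [[-0.0148,0.023,0.0],[-0.0296,0.046,0.0],[-0.0444,0.069,0.0],[-0.0592,0.092,0.0],[-0.074,0.115,0.0]] spin [1.16,2.32,3.48,4.64,5.8] -> [0.445, 0.333, 0.131, 278.4]
slide [[-0.0124,0.0246,0.0],[-0.0248,0.0492,0.0],[-0.0372,0.0738,0.0],[-0.0496,0.0984,0.0],[-0.062,0.123,0.0]] spin [1.14,2.28,3.42,4.56,5.7] -> [0.402, 0.203, 0.131, 272.7]
drive
slide [[-0.0016,-0.0304,0.0],[-0.0032,-0.0608,0.0],[-0.0048,-0.0912,0.0],[-0.0064,-0.1216,0.0],[-0.008,-0.152,0.0]] spin [1.98,3.96,5.94,7.92,9.9] -> [0.387, 0.354, 0.131, 262.8]
back
slide [[0.0068,0.0296,0.0],[0.0136,0.0592,0.0],[0.0204,0.0888,0.0],[0.0272,0.1184,0.0],[0.034,0.148,0.0]] spin [-1.98,-3.96,-5.94,-7.92,-9.9] -> [0.402, 0.203, 0.131, 272.7]
```

Emit:
servo_tool:
  slide:
    - [-0.015,0.023,0]
    - [-0.03,0.046,0]
    - [-0.044,0.069,0]
    - [-0.059,0.092,0]
    - [-0.074,0.115,0]
  spin: [1.2,2.3,3.5,4.6,5.8]
  grip: [0.6,0.6,0.6,0.6,0.6]

```text
time_s: 19.42
tcp_pos: [0.4447, 0.3328, 0.13]
ee_rot: [[0.989, 0.145, -0.001], [0.145, -0.989, -0.0], [-0.001, -0.0, -1.0]]
wrist_force: [-0.1, -0.1, -2.2]
gripper_width: 0.758
gripper_force: 30.0
```

Emit:
servo_tool:
  slide:
    - [-0.012,0.025,0]
    - [-0.025,0.049,0]
    - [-0.037,0.074,0]
    - [-0.05,0.098,0]
    - [-0.062,0.123,0]
  spin: [1.1,2.3,3.4,4.6,5.7]
  grip: [0.6,0.6,0.6,0.6,0.6]

```text
time_s: 19.83
tcp_pos: [0.4013, 0.2021, 0.1303]
ee_rot: [[0.999, 0.046, -0.001], [0.046, -0.999, 0.0], [-0.001, -0.0, -1.0]]
wrist_force: [0.9, -0.0, -2.1]
gripper_width: 0.757
gripper_force: 30.0
```

Emit:
servo_tool:
  slide:
    - [0,0,0.025]
    - [0,0,0.05]
    - [0,0,0.075]
    - [0,0,0.09]
    - [0,0,0.098]
  spin: [0,0,0,0,0]
  grip: [0.6,0.6,0.6,0.6,0.6]

```text
time_s: 20.25
tcp_pos: [0.4013, 0.2022, 0.0312]
ee_rot: [[0.999, 0.047, -0.003], [0.047, -0.999, -0.003], [-0.003, 0.003, -1.0]]
wrist_force: [-7.5, -7.0, 44.0]
gripper_width: 0.758
gripper_force: 30.0
```

Emit:
servo_tool:
  slide:
    - [0,0,0.001]
    - [0,0,0.001]
    - [0,0,0.001]
    - [0,0,0.001]
    - [0,0,0.001]
  spin: [0,0,0,0,0]
  grip: [0.6,0.6,0.3,0,0]

```text
time_s: 20.67
tcp_pos: [0.4029, 0.2041, 0.0322]
ee_rot: [[0.999, 0.048, 0.001], [0.048, -0.999, 0.001], [0.002, -0.001, -1.0]]
wrist_force: [-0.9, -0.7, 0.3]
gripper_width: 0.837
gripper_force: 0.0
```

Emit:
servo_tool:
  slide:
    - [0,0,0]
    - [0,0,0]
    - [0,0,-0.03]
    - [0,0,-0.065]
    - [0,0,-0.099]
  spin: [0,0,0,0,0]
  grip: [0,0,0,0,0]

```text
time_s: 21.08
tcp_pos: [0.4021, 0.2031, 0.1316]
ee_rot: [[0.999, 0.048, -0.001], [0.048, -0.999, -0.001], [-0.001, 0.001, -1.0]]
wrist_force: [0.5, 1.3, 0.6]
gripper_width: 1.0
gripper_force: 0.0
```

Emit:
servo_tool:
  slide:
    - [-0.002,-0.03,0]
    - [-0.003,-0.061,0]
    - [-0.005,-0.091,0]
    - [-0.006,-0.122,0]
    - [-0.008,-0.152,0]
  spin: [2,4,5.9,7.9,9.9]
  grip: [0,0,0,0,0]

```text
time_s: 21.5
tcp_pos: [0.387, 0.3564, 0.131]
ee_rot: [[0.992, -0.127, 0.001], [-0.127, -0.992, 0.001], [0.0, -0.001, -1.0]]
wrist_force: [0.4, -0.5, 0.2]
gripper_width: 1.003
gripper_force: 0.0
```

Emit:
servo_tool:
  slide:
    - [0,0,0]
    - [0,0,0]
    - [0,0,0]
    - [0,0,0]
    - [0,0,0]
  spin: [0,0,0,0,0]
  grip: [0,0,0,0,0]

```text
time_s: 21.92
tcp_pos: [0.3872, 0.3538, 0.1306]
ee_rot: [[0.992, -0.126, -0.0], [-0.126, -0.992, -0.0], [-0.0, 0.0, -1.0]]
wrist_force: [-0.2, 0.1, 0.0]
gripper_width: 0.998
gripper_force: 0.0
```

```bash
python3 - <<'E'
from station import *
from h import *
s=sense();c=capture("wrist");W=wworld(c,s);print(s["tcp_pos"])
cv2.imwrite("pics/w4.png",c["pixels"])
print("drive wrist",rect(W[:275],(.387,.354),.09,.007,.03))
c=capture("top");W=world(c);print("dock",rect(W,(.402,.203),.075,.013),"kb",rect(W,(.41,.01),.15,.008,.04),"mouse",rect(W,(.598,.353),.07,.008,.045))
W=world(capture("side"));print("dock",rect(W,(.402,.203),.075,.013))
E
```

```text
[0.38724551 0.35383123 0.13061664]
drive wrist ([385.0, 352.0], [60.0, 97.0], 83.3, 'ztop 17', 6662)
dock ([402.0, 206.0], [111.0, 67.0], 2.3, 'ztop 30', 1028) kb ([411.0, 11.0], [100.0, 240.0], 2.8, 'ztop 23', 3192) mouse ([598.0, 353.0], [100.0, 57.0], 1.6, 'ztop 36', 689)
dock ([402.0, 205.0], [110.0, 68.0], 2.6, 'ztop 29', 949)
```

View pics/w4.png

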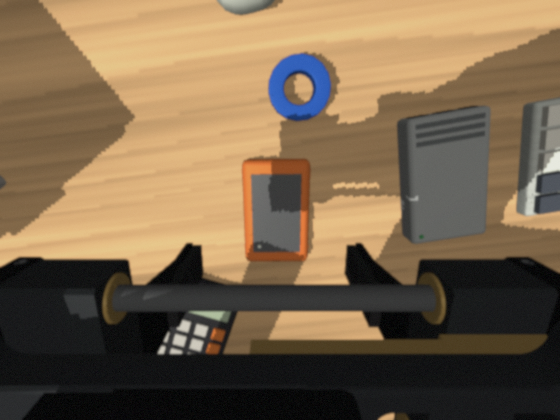

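```bash
python3 - <<'E'
from h import *
W=world(dict(np.load("top0.npz"))).reshape(-1,3)
a=np.radians(263);Y=np.array([np.cos(a),np.sin(a)]);X=np.array([-Y[1],Y[0]])
d=W[:,:2]-(.386,.353);u,v=d@X,d@Y
for lo,hi in((-.062,-.034),(.034,.062),(-.1,-.06)):
    m=(v>lo)&(v<hi)&(abs(u)<.02);print(lo,W[m,2].max().round(4),np.percentile(W[m,2],50).round(4))
m=(abs(u)<.1)&(v<-.045)&(v>-.15)&(W[:,2]>.008);print("calc pts u range",u[m].min(),u[m].max(),v[m].max(),W[m,2].max())
E
```

```text
-0.062 0.0078 0.0011
0.034 0.0084 0.0007
-0.1 0.0078 0.0011
calc pts u range -0.0999957824353706 0.0998565291790967 -0.045298965005321074 0.032787058569397357
```

Emit:
servo_tool:
  slide:
    - [-0.001,0.001,0.025]
    - [-0.001,0.001,0.05]
    - [-0.001,0.001,0.075]
    - [-0.001,0.001,0.09]
    - [-0.001,0.001,0.1]
  spin: [0,0,0,0,0]
  grip: [0,0,0,0,0]

```text
time_s: 22.48
tcp_pos: [0.3857, 0.3528, 0.0288]
ee_rot: [[0.992, -0.126, -0.002], [-0.126, -0.992, -0.003], [-0.001, 0.003, -1.0]]
wrist_force: [0.1, 0.5, -0.5]
gripper_width: 1.0
gripper_force: 0.0
```

Emit:
servo_tool:
  slide:
    - [0,0,0]
    - [0,0,0]
    - [0,0,0]
    - [0,0,0]
    - [0,0,0]
  spin: [0,0,0,0,0]
  grip: [0,0.6,0.6,0.6,0.6]

```text
time_s: 22.9
tcp_pos: [0.3865, 0.3547, 0.0317]
ee_rot: [[0.992, -0.125, 0.001], [-0.125, -0.992, 0.002], [0.001, -0.002, -1.0]]
wrist_force: [-1.1, 0.4, -0.0]
gripper_width: 0.78
gripper_force: 0.0
```

Emit:
servo_tool:
  slide:
    - [0,0,0]
    - [0,0,0]
    - [0,0,0]
    - [0,0,0]
    - [0,0,0]
  spin: [0,0,0,0,0]
  grip: [0.6,0.6,0.6,0.6,0.6]

```text
time_s: 23.32
tcp_pos: [0.386, 0.3538, 0.0312]
ee_rot: [[0.992, -0.125, -0.0], [-0.125, -0.992, -0.0], [-0.0, 0.0, -1.0]]
wrist_force: [-1.5, -2.4, 5.9]
gripper_width: 0.687
gripper_force: 30.0
```

Emit:
servo_tool:
  slide:
    - [0,0,-0.015]
    - [0,0,-0.035]
    - [0,0,-0.06]
    - [0,0,-0.08]
    - [0,0,-0.1]
  spin: [0,0,0,0,0]
  grip: [0.6,0.6,0.6,0.6,0.6]

```text
time_s: 23.73
tcp_pos: [0.3859, 0.3541, 0.1313]
ee_rot: [[0.992, -0.125, -0.0], [-0.125, -0.992, 0.001], [-0.0, -0.001, -1.0]]
wrist_force: [0.1, 0.4, -1.2]
gripper_width: 0.684
gripper_force: 30.0
```

```bash
python3 - <<'E'
from h import *
plan((.386,.353,.131,262.8),[(.402,.2045,.131,272.5)],D=.19)
E
```

```text
slide [[0.0068,0.029,0.0],[0.0136,0.058,0.0],[0.0204,0.087,0.0],[0.0272,0.116,0.0],[0.034,0.145,0.0]] spin [-1.94,-3.88,-5.82,-7.76,-9.7] -> [0.402, 0.205, 0.131, 272.5]
```

Emit:
servo_tool:
  slide:
    - [0.007,0.029,0]
    - [0.014,0.058,0]
    - [0.02,0.087,0]
    - [0.027,0.116,0]
    - [0.034,0.145,0]
  spin: [-1.9,-3.9,-5.8,-7.8,-9.7]
  grip: [0.6,0.6,0.6,0.6,0.6]

```text
time_s: 24.15
tcp_pos: [0.4013, 0.2046, 0.1303]
ee_rot: [[0.999, 0.046, -0.0], [0.046, -0.999, 0.0], [-0.0, -0.0, -1.0]]
wrist_force: [0.6, -0.1, -1.8]
gripper_width: 0.687
gripper_force: 30.0
```

Emit:
servo_tool:
  slide:
    - [0,0,0.02]
    - [0,0,0.04]
    - [0,0,0.055]
    - [0,0,0.065]
    - [0,0,0.068]
  spin: [0,0,0,0,0]
  grip: [0.6,0.6,0.6,0.6,0.6]

```text
time_s: 24.57
tcp_pos: [0.4008, 0.205, 0.0608]
ee_rot: [[0.999, 0.043, -0.003], [0.043, -0.999, -0.002], [-0.003, 0.002, -1.0]]
wrist_force: [-0.2, 0.6, -0.3]
gripper_width: 0.685
gripper_force: 30.0
```

Emit:
servo_tool:
  slide:
    - [0,0,0.001]
    - [0,0,0.002]
    - [0,0,0.003]
    - [0,0,0.004]
    - [0,0,0.005]
  spin: [0,0,0,0,0]
  grip: [0.6,0.6,0.6,0.6,0.6]

```text
time_s: 24.98
tcp_pos: [0.4019, 0.2063, 0.058]
ee_rot: [[0.999, 0.044, 0.001], [0.044, -0.999, 0.001], [0.001, -0.001, -1.0]]
wrist_force: [0.1, -0.2, -1.7]
gripper_width: 0.683
gripper_force: 30.0
```

Emit:
servo_tool:
  slide:
    - [0,0,0.001]
    - [0,0,0.001]
    - [0,0,0.001]
    - [0,0,0.001]
    - [0,0,0.001]
  spin: [0,0,0,0,0]
  grip: [0.6,0.6,0.3,0,0]

```text
time_s: 25.4
tcp_pos: [0.4018, 0.2061, 0.0566]
ee_rot: [[0.999, 0.044, 0.0], [0.044, -0.999, 0.0], [0.0, -0.0, -1.0]]
wrist_force: [-0.2, -0.1, -0.3]
gripper_width: 0.779
gripper_force: 0.0
```

Emit:
servo_tool:
  slide:
    - [0,0,0]
    - [0,0,0]
    - [0,0,-0.03]
    - [0,0,-0.065]
    - [0,0,-0.1]
  spin: [0,0,0,0,0]
  grip: [0,0,0,0,0]

```text
time_s: 25.82
tcp_pos: [0.4012, 0.2054, 0.1571]
ee_rot: [[0.999, 0.044, -0.002], [0.044, -0.999, -0.002], [-0.002, 0.002, -1.0]]
wrist_force: [0.8, 1.4, -0.4]
gripper_width: 0.995
gripper_force: 0.0
```

```bash
python3 - <<'E'
from h import *
plan((.402,.2045,.157,272.5),[(.598,.353,.13,272.7)],D=.15)
E
```

```text
slide [[0.0202,-0.014,0.0026],[0.0404,-0.028,0.0052],[0.0606,-0.042,0.0078],[0.0808,-0.056,0.0104],[0.101,-0.07,0.013]] spin [-0.02,-0.04,-0.06,-0.08,-0.1] -> [0.5, 0.279, 0.144, 272.6]
slide [[0.0202,-0.014,0.0028],[0.0404,-0.028,0.0056],[0.0606,-0.042,0.0084],[0.0808,-0.056,0.0112],[0.101,-0.07,0.014]] spin [-0.02,-0.04,-0.06,-0.08,-0.1] -> [0.598, 0.353, 0.13, 272.7]
```

Emit:
servo_tool:
  slide:
    - [0.02,-0.014,0.003]
    - [0.04,-0.028,0.005]
    - [0.061,-0.042,0.008]
    - [0.081,-0.056,0.01]
    - [0.101,-0.07,0.013]
  spin: [0,0,0,0,0]
  grip: [0,0,0,0,0]

```text
time_s: 26.23
tcp_pos: [0.5004, 0.2809, 0.1435]
ee_rot: [[0.999, 0.044, 0.0], [0.044, -0.999, 0.0], [0.0, -0.0, -1.0]]
wrist_force: [-0.7, -0.1, 0.5]
gripper_width: 1.004
gripper_force: 0.0
```

Emit:
servo_tool:
  slide:
    - [0.02,-0.014,0.003]
    - [0.04,-0.028,0.006]
    - [0.061,-0.042,0.008]
    - [0.081,-0.056,0.011]
    - [0.101,-0.07,0.014]
  spin: [0,0,0,0,0]
  grip: [0,0,0,0,0]

```text
time_s: 26.65
tcp_pos: [0.5982, 0.3552, 0.1288]
ee_rot: [[0.999, 0.044, -0.001], [0.044, -0.999, -0.0], [-0.001, 0.0, -1.0]]
wrist_force: [0.2, 0.0, -0.4]
gripper_width: 1.003
gripper_force: 0.0
```

Emit:
servo_tool:
  slide:
    - [0,0,0]
    - [0,0,0]
    - [0,0,0]
    - [0,0,0]
    - [0,0,0]
  spin: [0,0,0,0,0]
  grip: [0,0,0,0,0]

```text
time_s: 27.07
tcp_pos: [0.5968, 0.3543, 0.1301]
ee_rot: [[0.999, 0.044, 0.0], [0.044, -0.999, 0.0], [0.0, -0.0, -1.0]]
wrist_force: [-0.1, 0.2, -0.4]
gripper_width: 1.0
gripper_force: 0.0
```

```bash
python3 - <<'E'
from station import *
from h import *
s=sense();c=capture("wrist");W=wworld(c,s);print(s["tcp_pos"])
cv2.imwrite("pics/w5.png",c["pixels"])
print("mouse wrist",rect(W[:275],(.598,.353),.09,.008,.05))
c=capture("top");W=world(c);print("drive",rect(W,(.402,.2045),.075,.035),"dock+",rect(W,(.402,.2045),.075,.013))
W=world(capture("side"));print("drive",rect(W,(.402,.2045),.075,.035),"dock+",rect(W,(.402,.2045),.075,.013))
E
```

```text
[0.5967876  0.35426592 0.1300722 ]
mouse wrist ([597.0, 354.0], [99.0, 59.0], 4.3, 'ztop 36', 6263)
drive ([403.0, 208.0], [98.0, 61.0], 2.8, 'ztop 45', 820) dock+ ([403.0, 205.0], [111.0, 67.0], 2.7, 'ztop 45', 1062)
drive ([403.0, 207.0], [100.0, 62.0], 2.3, 'ztop 44', 739) dock+ ([402.0, 207.0], [112.0, 66.0], 4.6, 'ztop 44', 1126)
```

View pics/w5.png

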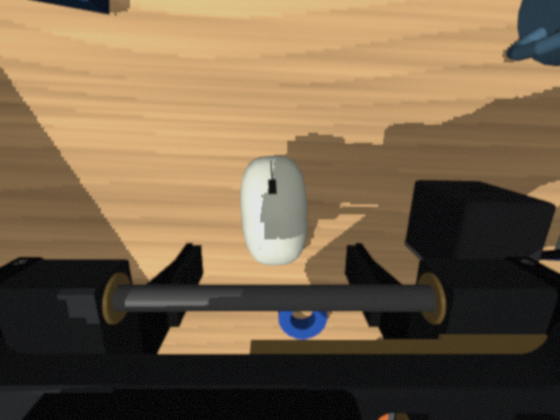

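Emit:
servo_tool:
  slide:
    - [0,0,0.025]
    - [0,0,0.05]
    - [0,0,0.075]
    - [0,0,0.09]
    - [0,0,0.1]
  spin: [-0.3,-0.7,-1,-1.3,-1.5]
  grip: [0,0,0,0,0]

```text
time_s: 27.63
tcp_pos: [0.5963, 0.3538, 0.0274]
ee_rot: [[0.998, 0.07, -0.003], [0.07, -0.998, -0.002], [-0.003, 0.002, -1.0]]
wrist_force: [-0.3, -0.7, -0.9]
gripper_width: 1.004
gripper_force: 0.0
```

Emit:
servo_tool:
  slide:
    - [0,0,0]
    - [0,0,0]
    - [0,0,0]
    - [0,0,0]
    - [0,0,0]
  spin: [0,0,0,0,0]
  grip: [0,0.6,0.6,0.6,0.6]

```text
time_s: 28.05
tcp_pos: [0.598, 0.3552, 0.0311]
ee_rot: [[0.998, 0.07, 0.002], [0.07, -0.998, 0.002], [0.002, -0.002, -1.0]]
wrist_force: [-0.1, 0.1, 0.0]
gripper_width: 0.782
gripper_force: 0.0
```

Emit:
servo_tool:
  slide:
    - [0,0,0]
    - [0,0,0]
    - [0,0,0]
    - [0,0,0]
    - [0,0,0]
  spin: [0,0,0,0,0]
  grip: [0.6,0.6,0.6,0.6,0.6]

```text
time_s: 28.47
tcp_pos: [0.5976, 0.3548, 0.0305]
ee_rot: [[0.998, 0.07, 0.001], [0.07, -0.998, 0.0], [0.001, -0.0, -1.0]]
wrist_force: [-0.6, -0.1, 5.4]
gripper_width: 0.672
gripper_force: 29.9
```

Emit:
servo_tool:
  slide:
    - [0,0,-0.015]
    - [0,0,-0.04]
    - [0,0,-0.07]
    - [0,0,-0.1]
    - [0,0,-0.13]
  spin: [0,0,0,0,0]
  grip: [0.6,0.6,0.6,0.6,0.6]

```text
time_s: 28.88
tcp_pos: [0.5968, 0.3544, 0.1596]
ee_rot: [[0.998, 0.07, -0.002], [0.07, -0.998, -0.001], [-0.002, 0.001, -1.0]]
wrist_force: [0.2, -0.6, -1.1]
gripper_width: 0.677
gripper_force: 29.9
```

```bash
python3 - <<'E'
from station import *
from h import *
s=sense();print(s["tcp_pos"],s["gripper_width"],s["wrist_force"])
c=capture("wrist");cv2.imwrite("pics/w6.png",c["pixels"])
plan((.598,.353,.16,274),[(.42,.26,.16,274),(.42,-.179,.16,272.7)],D=.19)
E
```

```text
[0.5968358  0.35439214 0.15963536] 0.6768346419335103 [ 0.17900564 -0.57508332 -1.10329709]
slide [[-0.0184,0.008,0.0],[-0.0368,0.016,0.0],[-0.0552,0.024,0.0],[-0.0736,0.032,0.0],[-0.092,0.04,0.0]] spin [-0.0,-0.0,-0.0,-0.0,-0.0] -> [0.509, 0.307, 0.16, 274.0]
slide [[-0.0184,0.008,0.0],[-0.0368,0.016,0.0],[-0.0552,0.024,0.0],[-0.0736,0.032,0.0],[-0.092,0.04,0.0]] spin [-0.0,-0.0,-0.0,-0.0,-0.0] -> [0.42, 0.26, 0.16, 274.0]
slide [[-0.002,0.0292,0.0],[-0.004,0.0584,0.0],[-0.006,0.0876,0.0],[-0.008,0.1168,0.0],[-0.01,0.146,0.0]] spin [0.08,0.16,0.24,0.32,0.4] -> [0.42, 0.114, 0.16, 273.6]
slide [[-0.0018,0.0292,0.0],[-0.0036,0.0584,0.0],[-0.0054,0.0876,0.0],[-0.0072,0.1168,0.0],[-0.009,0.146,0.0]] spin [0.1,0.2,0.3,0.4,0.5] -> [0.42, -0.032, 0.16, 273.1]
slide [[-0.0016,0.0294,0.0],[-0.0032,0.0588,0.0],[-0.0048,0.0882,0.0],[-0.0064,0.1176,0.0],[-0.008,0.147,0.0]] spin [0.08,0.16,0.24,0.32,0.4] -> [0.42, -0.179, 0.16, 272.7]
```

View pics/w6.png

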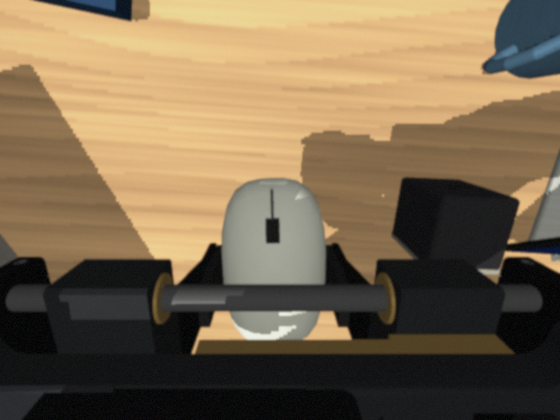

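The mouse is held centrally at pixel (272,260), wheel forward. Next I carry it to the right of the keyboard.

Emit:
servo_tool:
  slide:
    - [-0.018,0.008,0]
    - [-0.037,0.016,0]
    - [-0.055,0.024,0]
    - [-0.074,0.032,0]
    - [-0.092,0.04,0]
  spin: [0,0,0,0,0]
  grip: [0.6,0.6,0.6,0.6,0.6]

```text
time_s: 29.35
tcp_pos: [0.5071, 0.3076, 0.1585]
ee_rot: [[0.998, 0.07, -0.001], [0.07, -0.998, -0.0], [-0.001, 0.0, -1.0]]
wrist_force: [0.0, -0.0, -1.1]
gripper_width: 0.675
gripper_force: 29.9
```

Emit:
servo_tool:
  slide:
    - [-0.018,0.008,0]
    - [-0.037,0.016,0]
    - [-0.055,0.024,0]
    - [-0.074,0.032,0]
    - [-0.092,0.04,0]
  spin: [0,0,0,0,0]
  grip: [0.6,0.6,0.6,0.6,0.6]

```text
time_s: 29.77
tcp_pos: [0.4181, 0.2612, 0.1588]
ee_rot: [[0.998, 0.07, -0.001], [0.07, -0.998, -0.0], [-0.001, 0.0, -1.0]]
wrist_force: [-0.5, -0.3, -0.6]
gripper_width: 0.675
gripper_force: 29.9
```

Emit:
servo_tool:
  slide:
    - [-0.002,0.029,0]
    - [-0.004,0.058,0]
    - [-0.006,0.088,0]
    - [-0.008,0.117,0]
    - [-0.01,0.146,0]
  spin: [0.1,0.2,0.2,0.3,0.4]
  grip: [0.6,0.6,0.6,0.6,0.6]

```text
time_s: 30.18
tcp_pos: [0.419, 0.1143, 0.1591]
ee_rot: [[0.998, 0.063, -0.001], [0.063, -0.998, 0.0], [-0.001, -0.0, -1.0]]
wrist_force: [-0.0, -0.4, -0.5]
gripper_width: 0.677
gripper_force: 29.9
```

Emit:
servo_tool:
  slide:
    - [-0.002,0.029,0]
    - [-0.004,0.058,0]
    - [-0.005,0.088,0]
    - [-0.007,0.117,0]
    - [-0.009,0.146,0]
  spin: [0.1,0.2,0.3,0.4,0.5]
  grip: [0.6,0.6,0.6,0.6,0.6]

```text
time_s: 30.6
tcp_pos: [0.4193, -0.032, 0.1591]
ee_rot: [[0.999, 0.054, -0.0], [0.054, -0.999, 0.0], [-0.0, -0.0, -1.0]]
wrist_force: [0.3, -0.6, -0.8]
gripper_width: 0.677
gripper_force: 29.9
```

Emit:
servo_tool:
  slide:
    - [-0.002,0.029,0]
    - [-0.003,0.059,0]
    - [-0.005,0.088,0]
    - [-0.006,0.118,0]
    - [-0.008,0.147,0]
  spin: [0.1,0.2,0.2,0.3,0.4]
  grip: [0.6,0.6,0.6,0.6,0.6]

```text
time_s: 31.02
tcp_pos: [0.4195, -0.1793, 0.1591]
ee_rot: [[0.999, 0.047, -0.0], [0.047, -0.999, 0.0], [-0.0, -0.0, -1.0]]
wrist_force: [0.6, 0.5, -1.4]
gripper_width: 0.672
gripper_force: 29.9
```

Emit:
servo_tool:
  slide:
    - [0,0,0.03]
    - [0,0,0.06]
    - [0,0,0.09]
    - [0,0,0.115]
    - [0,0,0.124]
  spin: [0,0,0,0,0]
  grip: [0.6,0.6,0.6,0.6,0.6]

```text
time_s: 31.43
tcp_pos: [0.4171, -0.1777, 0.0321]
ee_rot: [[0.999, 0.046, -0.007], [0.046, -0.999, 0.001], [-0.007, -0.001, -1.0]]
wrist_force: [0.2, -0.9, -0.9]
gripper_width: 0.674
gripper_force: 29.9
```

Emit:
servo_tool:
  slide:
    - [0,0,0.001]
    - [0,0,0.002]
    - [0,0,0.003]
    - [0,0,0.004]
    - [0,0,0.005]
  spin: [0,0,0,0,0]
  grip: [0.6,0.6,0.6,0.6,0.6]

```text
time_s: 31.85
tcp_pos: [0.4208, -0.1778, 0.0317]
ee_rot: [[0.999, 0.048, 0.003], [0.048, -0.999, -0.0], [0.003, 0.0, -1.0]]
wrist_force: [0.8, -0.4, -0.8]
gripper_width: 0.677
gripper_force: 29.9
```

Emit:
servo_tool:
  slide:
    - [0,0,0.001]
    - [0,0,0.001]
    - [0,0,0.001]
    - [0,0,0.001]
    - [0,0,0.001]
  spin: [0,0,0,0,0]
  grip: [0.6,0.6,0.3,0,0]

```text
time_s: 32.27
tcp_pos: [0.4199, -0.1779, 0.0296]
ee_rot: [[0.999, 0.047, 0.0], [0.047, -0.999, 0.0], [0.0, 0.0, -1.0]]
wrist_force: [-0.8, -0.2, -0.3]
gripper_width: 0.777
gripper_force: 0.0
```

Emit:
servo_tool:
  slide:
    - [0,0,0]
    - [0,0,0]
    - [0,0,-0.04]
    - [0,0,-0.08]
    - [0,0,-0.12]
  spin: [0,0,0,0,0]
  grip: [0,0,0,0,0]

```text
time_s: 32.68
tcp_pos: [0.4191, -0.1778, 0.1501]
ee_rot: [[0.999, 0.048, -0.003], [0.048, -0.999, 0.0], [-0.003, -0.0, -1.0]]
wrist_force: [1.3, -0.5, -0.0]
gripper_width: 0.993
gripper_force: 0.0
```

Emit:
servo_tool:
  slide:
    - [0,0.03,-0.01]
    - [0,0.06,-0.02]
    - [0,0.09,-0.03]
    - [0,0.12,-0.04]
    - [0,0.15,-0.05]
  spin: [0,0,0,0,0]
  grip: [0,0,0,0,0]

```text
time_s: 33.1
tcp_pos: [0.4267, -0.329, 0.2]
ee_rot: [[0.999, 0.048, 0.0], [0.048, -0.999, 0.0], [0.0, -0.0, -1.0]]
wrist_force: [0.1, -0.0, 0.2]
gripper_width: 0.998
gripper_force: 0.0
```

```bash
python3 - <<'E'
from station import *
from h import *
for n in ("top","side"):
    c=capture(n);W=world(c);cv2.imwrite(f"pics/{n}9.png",c["pixels"])
    for nm,xy,r,z in [("kb",(.411,.01),.15,.008),("tablet",(.63,0),.16,.008),("spl",(.599,.197),.07,.06),("spr",(.599,-.19),.07,.06),("dock",(.402,.205),.075,.013),("drive",(.402,.205),.075,.035),("mouse",(.42,-.179),.07,.008),("notes",(.48,-.316),.05,.008),("plant",(.609,-.353),.06,.01)]:
        try: print(n,nm,rect(W,xy,r,z))
        except Exception as e: print(n,nm,"none")
E
```

```text
top kb ([411.0, 11.0], [100.0, 240.0], 2.7, 'ztop 23', 3191)
top tablet ([608.0, 3.0], [245.0, 99.0], 89.9, 'ztop 164', 4437)
top spl ([600.0, 196.0], [68.0, 63.0], 1.9, 'ztop 83', 639)
top spr ([629.0, -161.0], [4.0, 11.0], 41.5, 'ztop 81', 9)
top dock ([403.0, 205.0], [111.0, 66.0], 2.5, 'ztop 45', 1063)
top drive ([403.0, 208.0], [97.0, 61.0], 2.2, 'ztop 45', 817)
top mouse ([413.0, -241.0], [16.0, 55.0], 79.6, 'ztop 290', 163)
top notes none
top plant ([611.0, -352.0], [67.0, 57.0], 65.2, 'ztop 88', 444)
side kb ([411.0, 10.0], [101.0, 243.0], 2.8, 'ztop 23', 2186)
side tablet ([624.0, -16.0], [287.0, 136.0], 87.5, 'ztop 159', 4194)
side spl ([600.0, 197.0], [71.0, 63.0], 1.9, 'ztop 83', 581)
side spr ([600.0, -190.0], [67.0, 70.0], 88.3, 'ztop 88', 364)
side dock ([401.0, 206.0], [112.0, 67.0], 4.5, 'ztop 44', 1130)
side drive ([403.0, 207.0], [99.0, 62.0], 2.3, 'ztop 45', 741)
side mouse ([420.0, -172.0], [97.0, 52.0], 6.0, 'ztop 37', 447)
side notes ([483.0, -312.0], [46.0, 55.0], 84.5, 'ztop 22', 153)
side plant ([605.0, -348.0], [65.0, 61.0], 32.9, 'ztop 87', 430)
```

View pics/top9.png

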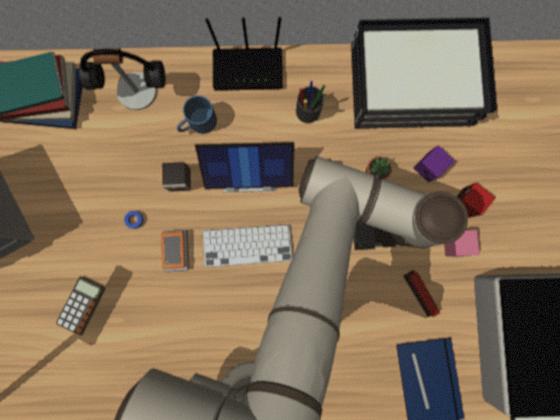

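Emit:
servo_tool:
  slide:
    - [-0.02,0.035,-0.01]
    - [-0.04,0.07,-0.02]
    - [-0.06,0.105,-0.03]
    - [-0.08,0.14,-0.04]
    - [-0.1,0.17,-0.05]
  spin: [6,12,18,24,30]
  grip: [0,0,0,0,0]

```text
time_s: 33.62
tcp_pos: [0.3342, -0.5032, 0.2493]
ee_rot: [[0.886, -0.463, -0.001], [-0.463, -0.886, 0.001], [-0.001, -0.001, -1.0]]
wrist_force: [1.1, -0.2, 0.4]
gripper_width: 1.002
gripper_force: 0.0
```

Emit:
servo_tool:
  slide:
    - [0,0,0]
    - [0,0,0]
    - [0,0,0]
    - [0,0,0]
    - [0,0,0]
  spin: [0,0,0,0,0]
  grip: [0,0,0,0,0]

```text
time_s: 34.03
tcp_pos: [0.3358, -0.5009, 0.2491]
ee_rot: [[0.89, -0.456, -0.001], [-0.456, -0.89, 0.001], [-0.001, -0.0, -1.0]]
wrist_force: [-0.0, 0.8, 0.0]
gripper_width: 1.002
gripper_force: 0.0
```

```bash
python3 - <<'E'
from station import *
from h import *
c=capture("top");W=world(c)
for nm,xy,r,z in [("spr",(.599,-.19),.06,.06),("mouse",(.42,-.179),.07,.008),("notes",(.48,-.316),.05,.008),("plant",(.609,-.353),.06,.01),("tape",(.492,.32),.05,.008)]:
    try: print(nm,rect(W,xy,r,z))
    except Exception: print(nm,"none")
for th in ("mouse","speaker_right","tape","tablet"): print(th,[(np.round(d["point"],3).tolist(),round(d["conf"],2)) for d in tip_of(th,"top")[:2]])
E
```

```text
spr ([600.0, -189.0], [69.0, 62.0], 0.5, 'ztop 89', 614)
mouse ([422.0, -175.0], [60.0, 96.0], 89.4, 'ztop 36', 697)
notes ([481.0, -312.0], [39.0, 50.0], 85.3, 'ztop 21', 266)
plant ([606.0, -350.0], [67.0, 66.0], 89.9, 'ztop 87', 548)
tape ([490.0, 322.0], [47.0, 48.0], 1.8, 'ztop 23', 226)
mouse [([0.422, -0.177, -0.0], 0.61)]
speaker_right [([0.599, -0.192, -0.003], 0.69), ([0.482, -0.318, 0.002], 0.54)]
tape [([0.488, 0.322, 0.0], 0.53)]
tablet [([0.561, 0.001, 0.002], 0.57)]
```

```bash
python3 -c "
from station import *
print(finish_job())"
```

```text
the job is handed in; nothing more can be done
None
```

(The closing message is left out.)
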